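# Set up the banding wheel with a hump mould and stand the tools away

## Robot

A 6-joint arm with a two-finger parallel gripper is mounted at the origin on the work surface. World frame = base frame: x ahead of the robot, y to its left, z up, the work surface at z = 0. Lengths are in m, angles in rad, forces in N, time in s.
With the tool pointing down it reaches from about 0.225 to 0.875 m from the base axis. Payload 3.4 kg.
Tool frame: the origin (TCP) lies between the finger pads; the fingertips stand 17 mm ahead of it and the grasp point (between the pads) lies 2 mm behind it; y points along the fingers, z is the direction in which the jaws open and shut, and the axes are right-handed (so a half turn about y gives the same grasp; the last joint's range is limited). The gripper opens to 85 mm and grips with 20 to 120 N. Pads are 22 mm wide; open, the fingers measure 114 mm over their backs; the gripper's body (76 mm by 85 mm) begins 54 mm behind the grasp point. The pads swing forward as they close: fully open they stand 13 mm farther back than shut.
Start: joints at [-1.252, 0.276, 1.505, -0, 1.361, -0.121], TCP at [0.245, -0.52, 0.248] pointing down, gripper open.
Joint ranges: [-2.89, 2.89], [-0.75, 2.08], [0.22, 2.7], [-1.18, 4.32], [0.11, 2.71], [-2.7, 2.7]. Speed limits (rad/s): [2.57, 2.57, 3.14, 3.14, 3.14, 3.14].

## Interface

Orientations are given as a unit quaternion [w, x, y, z].
In Python, from rig import manip, get_image, camera_model, sign_off, spot_in, silhouettes, spot_point gives the robot as it stands.
- The arm moves only by the tool jog_arm, never from a script. Its argument "targets" is a list of rows, each a list of 3 entries, a list of its own where there are three numbers: the finger opening in m, from 0 to 0.0854, then the shift along the world's x, y, z in m, then the turn about the world's z in rad. In form: [[claw, [x, y, z], spin], ...]. A call has 1 to 10 rows; each row shifts and turns the commanded pose from where the row before left it; what a row does not reach is not made up. A row lasts 1/8 s, in which the tool goes at most 62.5 mm and 10.7 degrees, less where a joint would pass 70% of its speed; a pose out of reach is approached as far as the arm can. A call with a gripper value outside its range is refused whole. The fingers move at their own pace and stop on an object; "force" is the grip in N (left out, the last holds). Time passes only in rows, so rows that do not move let the fingers close. It gives the time, the measured TCP pose, the force and the opening at its end, in the units of the state.
- manip.get_state(): the state, without advancing time (a new reading comes with each control period).
- get_image(name): name is "scene" or "top" or "wrist"; returns (picture, depth): 420x560x3 uint8, red, green, blue; 420x560 float32, m along the optical axis (not along the pixel's ray), 0 where there is no reading.
- camera_model(name): a dict with "mtx" (3x3 intrinsics, pixels), "world_from_camera" (4x4, takes a point from camera to world coordinates). Camera axes: x right, y up, looking along -z (the intrinsics and any distortion apply to the point x, -y, -z); pixel columns grow to the right and rows downward; lengths in m; the calibration is good to about 2 mm. A picture is of the moment at which its call begins: read the wrist's pose just before it. camera_model takes no time and is no camera call; for the wrist camera it gives the pose at the moment of the call.
- sign_off(): hands the job in, once; it reports no verdict.
Trained networks look in the newest picture that a camera, given by its name, has taken for a name from the list of things; names that differ only in an ending like _2 or _b are one class to them, and where a whole thing is asked for, a point or a joint stands for the part that bears it (a point fixed in the world has none). Each returns a list of dicts, best first, with "score" (0 to 1); they miss things now and then, are a little off and sometimes report something else, mostly with a low value. They report only what shows in the picture. A call takes as long as a camera call.
- spot_in(name, camera): "position" ([column, row] in pixels, amid what is visible of it).
- silhouettes(name, camera): "mask" (420x560 bool, what is visible of it) and "position" ([column, row] in pixels, amid what is visible of it).
- spot_point(name, camera): "position" ([column, row] in pixels: a listed point, or the origin of a listed thing).
The state is a dict: "clock": time; "qpos": joint angles; "qd": joint speeds; "effort": joint torques, N m; "position": TCP position; "ee_rot": TCP orientation; "contact_force": force on the tool from outside, world axes, zero at the start; "moment": the same for the moment, N m; "width": finger opening in m.
Only numpy, scipy, OpenCV 4.12 (cv2) and the standard library are available. Lean on these libraries where they do the work, as an engineer would, in place of code of your own. Each camera call takes 0.05 s, during which the arm holds its last target.

## Task

Get this pottery place ready for the next person: stand every loose hand tool in its pot, handle end down with the working end up, the wire loop tools in the green pot and the pale wooden modelling tools in the orange one. Seat the white plaster mould fully down and flat in the square recess on the banding wheel (a tool left lying across the wheel has to come off first), then turn the wheel by hand, with the mould in it, at least one full turn either way to see that it runs true, and leave the mould seated there. Leave the clay bowl and the glaze sample discs where they are.

Things in the scene. Friction and masses are not known exactly. Their poses are not given: they have to be found in the camera images.
- wheel_head (a joint): Turning angle of the banding wheel's head in rad about its upright axis; 0 at the start, grows anticlockwise seen from above. No stops: it counts on past a full turn (6.28). A light drag (about 0.06 N m) stops it as soon as it is let go.
- wheel_base: Banding wheel: round cast foot that does not move, carrying a round aluminium head (220 mm across, top 57 mm above the table); fixed on the head a 150 x 150 mm plywood adaptor (top 73 mm above the table) with a square recess. Origin on the table under the wheel's axis.
- recess (a point): Centre of the floor of the adaptor's square recess, 61 mm above the table, on the wheel's axis; x and y run along the recess's sides, z is up; it turns with the head. The recess is 104 x 104 mm, 12 mm deep, with a slightly chamfered mouth.
- mould: White plaster hump mould: square foot 100 x 100 x 18 mm, and on its middle an upright round hump 60 mm across, straight-sided from 18 to 50 mm, rounded off to 60. About 0.36 kg. Origin: centre of its underside; x, y along the foot's sides. Starts on the table. Its foot fits the recess any of four ways round, 2 mm to spare each side. Turning the seated mould by its hump turns the wheel.
- pot_orange: Orange ceramic tool pot, round, open at the top, 66 mm across outside, 57 inside, 105 high; inner floor 6 mm above the table. Stands fast. Origin at the centre of its underside. For the wooden modelling tools.
- pot_green: Dark green ceramic tool pot, same sizes as the orange one, stands fast. Origin at the centre of its underside. For the loop tools. The two pots may have changed places.
- loop_1: Loop tool: red-brown handle (13 mm thick, 140 long; does not roll), brass ferrule, flat steel wire loop (29 mm wide, 30 long), 190 mm overall, 45 g. Origin on its axis at mid length; x runs from the handle's butt (x = -95) to the loop's end (x = +95); z is normal to the flat of the loop. Belongs in the green pot. It starts on the table. May be absent (None).
- loop_2: Loop tool: red-brown handle (13 mm thick, 140 long; does not roll), brass ferrule, flat steel wire loop (23 mm wide, 30 long), 190 mm overall, 45 g. Origin on its axis at mid length; x runs from the handle's butt (x = -95) to the loop's end (x = +95); z is normal to the flat of the loop. Belongs in the green pot. It starts lying across the banding wheel, over the recess. May be absent (None).
- wood_1: Wooden modelling tool: all pale boxwood, handle 16 wide x 12 thick x 140 long, then a thinner blade (50 x 13 x 6 mm) as working end; 190 mm overall, 45 g. Origin on its axis at mid length; x runs along the axis from the handle's butt (x = -95) to the working end (x = +95); z is normal to its flat. Belongs in the orange pot. It starts on the table. May be absent (None).
- wood_2: Wooden modelling tool: all pale boxwood, handle 16 wide x 12 thick x 140 long, then a thinner stepped point (50 mm long, 14 then 10 wide) as working end; 190 mm overall, 45 g. Origin on its axis at mid length; x runs along the axis from the handle's butt (x = -95) to the working end (x = +95); z is normal to its flat. Belongs in the orange pot. It starts on the table. May be absent (None).
- loop_1_butt (a point): Centre of the butt of the handle of loop_1, the end that goes down into the pot.
- loop_2_butt (a point): Centre of the butt of the handle of loop_2, the end that goes down into the pot.
- wood_1_butt (a point): Centre of the butt of the handle of wood_1, the end that goes down into the pot.
- wood_2_butt (a point): Centre of the butt of the handle of wood_2, the end that goes down into the pot.
- bowl: Unfired dark clay bowl, 90 mm across, 50 high. Origin at the centre of its underside. Leave it alone.
- disc_1: Glaze sample disc, 54 mm across, 6 thick, lying on the table. Origin at the centre of its underside. Leave it alone.
- disc_2: Glaze sample disc, 54 mm across, 6 thick, lying on the table. Origin at the centre of its underside. Leave it alone.
- disc_3: Glaze sample disc, 54 mm across, 6 thick, lying on the table. Origin at the centre of its underside. Leave it alone.
- disc_4: Glaze sample disc, 54 mm across, 6 thick, lying on the table. Origin at the centre of its underside. Leave it alone.

How it is judged:
By the outcome, as a careful person would: the job done as asked, in the order asked, and still so for the second after the job is handed in, with the robot touching nothing.
Of loop_1, loop_2, wood_1, wood_2 only 3 to 4 are there at a start; the rules pass over those that are not, and their reading is None.
At some moment in a run one of loop_1, loop_2, wood_1, wood_2, mould may be knocked a few centimetres aside while the robot is not near it.
Once in a run the grip may slacken for a moment while it holds something.
It also fails if it takes over 210 s, if anything falls off the work surface, if the arm or the gripper's body presses on something with over 40 N, if the wrist force passes 120 N, or if a joint passes its speed limit or range.

## Working session

There is one attempt and no reset: what is moved stays moved. The work goes in short steps, Python scripts to look and compute and a tool call to move; the robot and the scene stay as the last step left them, time stands still between calls to the robot, and variables do not carry over. Pictures are saved under pics/ and viewed, and the job is handed in when it is done.

Besides the shell and the picture viewer there is one more tool, called after "Request:" by a JSON object that holds its "api" and its "payload", one argument or row to a line. jog_arm: Moves the arm, as the interface text tells. Its arguments: {"type":"object","properties":{"targets":{"type":"array","items":{"type":"array"}},"force":{"type":"number"}},"required":["targets"]}

```bash
ls; mkdir -p pics; cat > h.py <<'E'
import numpy as np, cv2
from rig import manip, get_image, camera_model, sign_off, spot_in, silhouettes, spot_point
def snap(n,f):
    im,d=get_image(n); cv2.imwrite('pics/'+f+'.png',im[:,:,::-1]); np.savez('/tmp/'+n+'.npz',im=im,d=d,m=camera_model(n)['mtx'],T=camera_model(n)['world_from_camera']); return im,d
def w(n,px,z=None):
    q=np.load('/tmp/'+n+'.npz'); px=np.atleast_2d(np.array(px,float)); K=q['m'];T=q['T']
    r=np.c_[(px[:,0]-K[0,2])/K[0,0],-(px[:,1]-K[1,2])/K[1,1],-np.ones(len(px))]
    if z is None:
        d=q['d'][np.clip(px[:,1].round().astype(int),0,419),np.clip(px[:,0].round().astype(int),0,559)]
        return r*d[:,None]@T[:3,:3].T+T[:3,3]
    R=r@T[:3,:3].T; return T[:3,3]+R*((z-T[2,3])/R[:,2])[:,None]
E
python3 - <<'E'
from h import *
print(manip.get_state())
for n in['top','scene','wrist']: 
    snap(n,n+'0'); print(n,camera_model(n))
E
```

```text
pics
{'clock': 0.0, 'qpos': array([-1.25200234e+00,  2.76655015e-01,  1.50615047e+00, -2.15200354e-05,
        1.36068163e+00, -1.20976695e-01]), 'qd': array([ 2.67237618e-04, -7.91073385e-05,  2.62213264e-04,  2.82207427e-03,
       -9.19775633e-05, -7.86033856e-04]), 'effort': array([-1.86589328e-03, -4.16780376e+01, -2.45808667e+01, -4.64347722e-04,
        1.09971355e-02, -1.24210121e-05]), 'position': array([ 0.24464043, -0.51981531,  0.24739854]), 'ee_rot': array([ 0.15416047, -0.15430755,  0.69074652, -0.68941495]), 'contact_force': array([ 0.00406439, -0.54254913, -0.90021845]), 'moment': array([-0.04868711,  0.01501312, -0.0255038 ]), 'width': 0.08542516819819557}
top {'mtx': array([[436.75198355,   0.        , 278.12629391],
       [  0.        , 436.75198355, 212.74391602],
       [  0.        ,   0.        ,   1.        ]]), 'world_from_camera': array([[-2.29871240e-02,  9.83609937e-01, -1.78838152e-01,
         4.04882850e-01],
       [-9.99729839e-01, -2.32319316e-02,  7.25544688e-04,
         1.99163213e-02],
       [-3.44110275e-03,  1.78806515e-01,  9.83878239e-01,
 
[... 283 characters left out ...]
orld_from_camera': array([[-0.47133391, -0.50636682,  0.72210594,  1.43699253],
       [ 0.88168493, -0.29078415,  0.37158614,  0.46669462],
       [ 0.02181807,  0.81181107,  0.58351243,  0.78497514],
       [ 0.        ,  0.        ,  0.        ,  1.        ]])}
wrist {'mtx': array([[314.57505489,   0.        , 277.87389751],
       [  0.        , 314.57505489, 206.20044324],
       [  0.        ,   0.        ,   1.        ]]), 'world_from_camera': array([[ 0.42625556,  0.86049451,  0.27902578,  0.31646119],
       [-0.9045996 ,  0.40628804,  0.12895578, -0.48638363],
       [-0.0023991 , -0.30737473,  0.95158553,  0.37452781],
       [ 0.        ,  0.        ,  0.        ,  1.        ]])}
```

View pics/top0.png

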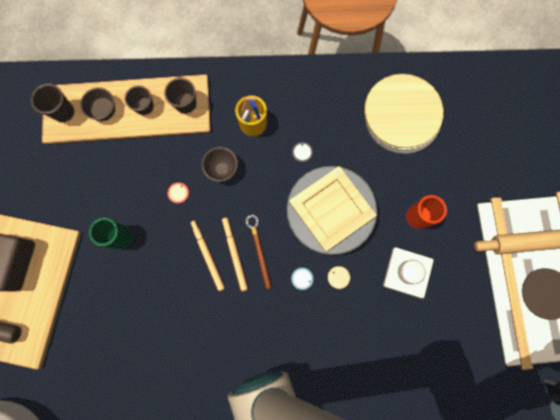

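View pics/scene0.png

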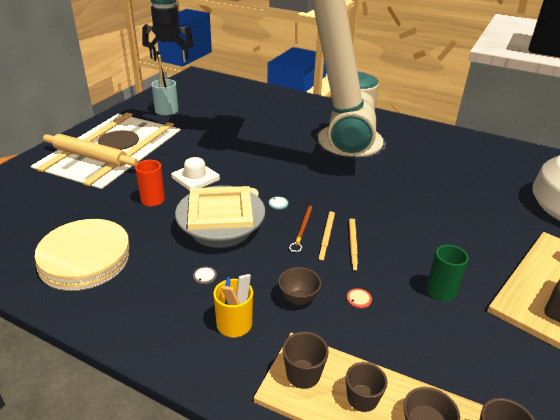

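View pics/wrist0.png

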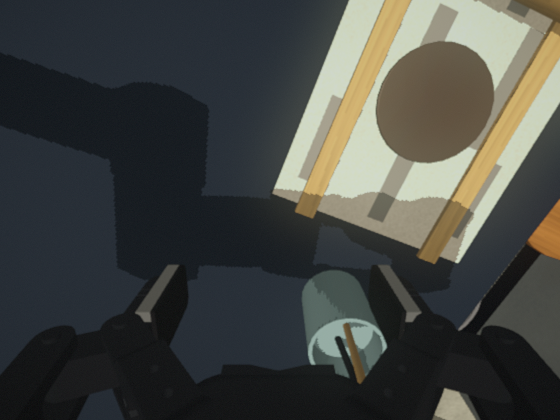

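```bash
python3 - <<'E'
from h import *
for n in ['loop_1','wood_1','mould','recess','pot_orange','pot_green','bowl','wheel_base','disc_1','loop_1_butt','wood_1_butt']:
    for r in spot_point(n,'top'):
        if r['score']>.2: print(n,round(r['score'],2),np.round(r['position'],1), np.round(w('top',r['position'])[0],3))
for n in ['loop_1','wood_1','mould']:
    for r in silhouettes(n,'top'):
        if r['score']<.2: continue
        m=r['mask'].astype(np.uint8); ys,xs=np.nonzero(m); P=w('top',np.c_[xs,ys]);P=P[np.isfinite(P).all(1)&(P[:,2]<.12)&(P[:,2]>-.01)]
        print(n,r['score'],len(P),cv2.minAreaRect(P[:,:2].astype(np.float32)),np.percentile(P[:,2],[5,50,95]))
E
```

```text
loop_1 0.93 [257.2 252.2] [ 0.506  0.075 -0.004]
wood_1 0.86 [236.8 249. ] [ 0.515  0.126 -0.   ]
wood_1 0.8 [204.5 254. ] [0.503 0.206 0.013]
mould 0.67 [407.5 273.5] [ 0.441 -0.285  0.062]
recess 0.56 [330.8 211. ] [ 0.597 -0.109  0.062]
pot_orange 0.71 [421.  216.2] [0.405 0.02  1.11 ]
pot_green 0.91 [118.8 238.3] [0.539 0.398 0.081]
pot_green 0.39 [302.4 149.7] [ 0.774 -0.049  0.003]
bowl 0.83 [217.7 169.9] [0.722 0.174 0.009]
wheel_base 0.69 [325.8 215.2] [ 0.587 -0.097  0.058]
wheel_base 0.6 [407. 275.] [ 0.438 -0.283  0.062]
disc_1 0.9 [299.4 279.4] [ 0.435 -0.03   0.005]
disc_1 0.75 [179.4 195.9] [0.655 0.273 0.01 ]
disc_1 0.7 [335.2 276.8] [ 0.439 -0.12   0.007]
disc_1 0.62 [301.4 152.3] [ 0.766 -0.046  0.005]
disc_1 0.61 [220.1 290.5] [0.412 0.167 0.011]
loop_1_butt 0.55 [269.  287.6] [0.417 0.046 0.002]
wood_1_butt 0.78 [246.9 291.2] [0.409 0.102 0.001]
wood_1_butt 0.67 [420.6 215.3] [ 0.573 -0.313  0.106]
wood_1_butt 0.61 [179.  194.6] [0.659 0.274 0.008]
loop_1 0.7 313 ((0.4994451105594635, 0.06610700488090515), (0.17134912312030792, 0.01813211292028427), 11.068021774291992) [0.0070429  0.01193706 0.01582693]
loop_1 0.55 6119 ((0.6032728552818298, -0.11261358857154846), (0.2183626890182495, 0.21661081910133362), 55.63196563720703) [0.05511235 0.061418   0.07542211]
wood_1 0.71 446 ((0.4999554455280304, 0.20037953555583954), (0.18266522884368896, 0.018071016296744347), 23.799489974975586) [0.00640174 0.01155273 0.01516896]
wood_1 0.64 416 ((0.503533124923706, 0.13254891335964203), (0.18452489376068115, 0.018509186804294586), 14.580265045166016) [0.0061372  0.01140046 0.01544914]
wood_1 0.33 369 ((0.4385052025318146, -0.038235798478126526), (0.05298968404531479, 0.04981115460395813), 88.73890686035156) [0.00344248 0.00690779 0.01019781]
mould 0.88 1742 ((0.44754961133003235, -0.3049665093421936), (0.10986024141311646, 0.10452155768871307), 70.69257354736328) [0.01015724 0.0198615  0.06139264]
```

The scene holds one loop tool and two wooden tools, and the wheel is clear, so loop_2 looks absent. The pot at (430,212) looks like the orange one. The yellow pot at (252,115) is already filled, so it's probably a decoy. I'll check the pots next, then measure the recess and the tools.

```bash
python3 - <<'E'
from h import *
snap('scene','s1');snap('top','t1')
def fit(P):
    A=np.c_[2*P[:,:2],np.ones(len(P))]; s=np.linalg.lstsq(A,(P[:,:2]**2).sum(1),rcond=None)[0]; return s[:2],np.sqrt(s[2]+s[:2]@s[:2])
for cam in['top','scene']:
  for n in['pot_orange','pot_green','bowl','loop_2']:
    for r in silhouettes(n,cam):
      if r['score']<.25: continue
      ys,xs=np.nonzero(r['mask']);P=w(cam,np.c_[xs,ys]); q=P[(P[:,2]>.09)&(P[:,2]<.115)]
      print(cam,n,round(r['score'],2),np.round(r['position']),len(q),np.round(np.percentile(P[:,2],[2,98]),3), cv2.minEnclosingCircle(q[:,:2].astype(np.float32)) if len(q)>5 else '')
# top cloud heights
ys,xs=np.mgrid[0:420,0:560];P=w('top',np.c_[xs.ravel(),ys.ravel()])
m=(abs(P[:,0]-.6)<.13)&(abs(P[:,1]+.11)<.13)
for lo,hi in[(.068,.078),(.050,.0595),(.0595,.065)]:
    q=P[m&(P[:,2]>lo)&(P[:,2]<hi)]; print(lo,len(q),cv2.minEnclosingCircle(q[:,:2].astype(np.float32)),cv2.minAreaRect(q[:,:2].astype(np.float32)))
# any pot at yellow
m=(abs(P[:,0]-.84)<.06)&(abs(P[:,1]-.09)<.06)&(P[:,2]>.08);print(len(P[m]),P[m].max(0),P[m].min(0))
im=np.load('/tmp/top.npz')['im']
cv2.imwrite('pics/z.png',cv2.resize(im[190:310,170:460],None,fx=2.7,fy=2.7,interpolation=2)[:,:,::-1])
E
```

```text
top pot_orange 0.85 [429. 211.] 253 [0.004 0.107] ((0.5879884362220764, -0.3413865566253662), 0.03366769477725029)
top pot_green 0.88 [111. 236.] 271 [0.001 0.107] ((0.5542623400688171, 0.4254440367221832), 0.03338369354605675)
top bowl 0.96 [214. 164.] 0 [0.003 0.052] 
top loop_2 0.92 [261. 260.] 0 [0.009 0.017] 
scene pot_orange 0.62 [150. 181.] 299 [0.001 0.107] ((0.5915047526359558, -0.33909860253334045), 0.03626282513141632)
scene pot_green 0.63 [448. 270.] 482 [0.003 0.107] ((0.5570157766342163, 0.4277229309082031), 0.035414282232522964)
scene pot_green 0.26 [352. 240.] 0 [0.003 0.016] 
scene bowl 0.67 [296. 284.] 0 [0.005 0.053] 
scene bowl 0.27 [351. 240.] 0 [0.003 0.016] 
scene loop_2 0.47 [303. 222.] 0 [0.007 0.017] 
0.068 1990 ((0.6032756567001343, -0.1126057356595993), 0.10465732216835022) ((0.6033364534378052, -0.11259641498327255), (0.15028345584869385, 0.15100181102752686), 33.82728958129883)
0.05 2233 ((0.6031737327575684, -0.11290482431650162), 0.11004989594221115) ((0.603590726852417, -0.11378678679466248), (0.21704071760177612, 0.21841688454151154), 88.42601013183594)
0.0595 1779 ((0.6026463508605957, -0.11260420829057693), 0.10872679203748703) ((0.6014467477798462, -0.11117101460695267), (0.21394029259681702, 0.2121773660182953), 0.2482915073633194)
409 [0.88934964 0.11803541 0.12209793] [0.81366872 0.043206   0.08003221]
```

View pics/z.png

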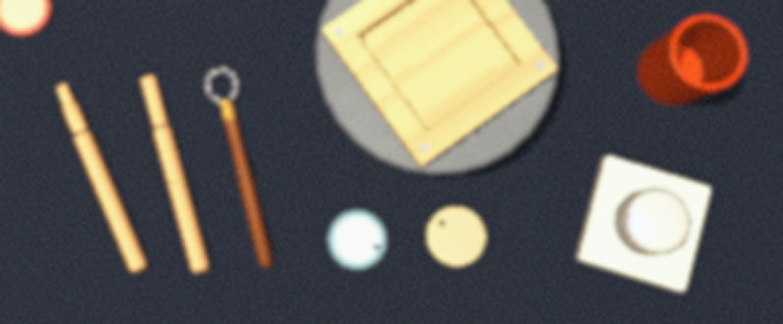

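```bash
cat >> h.py <<'E'
from scipy.spatial.transform import Rotation as R
def jaw():
    s=manip.get_state(); q=s['ee_rot']; M=R.from_quat([q[1],q[2],q[3],q[0]]).as_matrix(); return np.degrees(np.arctan2(M[1,0],M[0,0])),np.degrees(np.arctan2(M[1,2],M[0,2])),M
def st():
    s=manip.get_state(); print('t',round(s['clock'],2),'p',s['position'].round(4),'xyaw,zyaw',np.round(jaw()[:2],1),'q',s['qpos'].round(2),'w',round(s['width'],4),'F',s['contact_force'].round(1))
E
python3 - <<'E'
from h import *
st(); print(jaw()[2].round(2))
E
```

```text
t 1.35 p [ 0.2448 -0.5203  0.2483] xyaw,zyaw [-154.8  -64.8] q [-1.25  0.28  1.5  -0.    1.36 -0.12] w 0.0851 F [ 0.6 -0.5 -0.1]
[[-0.9  -0.    0.43]
 [-0.43 -0.   -0.9 ]
 [ 0.   -1.    0.  ]]
```

Request:
{"api": "jog_arm", "payload": {
  "targets": [
    [0.04,[0.025,0.05,0],-0.025],
    [0.04,[0.025,0.05,0],-0.025],
    [0.04,[0.025,0.05,0],-0.025],
    [0.04,[0.025,0.05,0],-0.025],
    [0.04,[0.025,0.05,0],-0.025],
    [0.04,[0.025,0.05,0],-0.025],
    [0.04,[0.025,0.05,0],-0.025],
    [0.04,[0.025,0.05,0],-0.025],
    [0.04,[0.025,0.05,0],-0.025],
    [0.04,[0.025,0.05,0],-0.025]
  ],
  "force": 20
}}

```text
clock: 2.6
position: [0.4955, -0.0186, 0.2486]
ee_rot: [-0.067, 0.066, -0.704, 0.704]
contact_force: [1.6, -1.4, -0.2]
width: 0.0398
```

```bash
python3 - <<'E'
from h import *
st()
E
```

```text
t 2.6 p [ 0.4955 -0.0186  0.2486] xyaw,zyaw [-169.2  -79.2] q [-0.18  0.16  1.67 -0.    1.32  1.2 ] w 0.0398 F [ 1.6 -1.4 -0.2]
```

Request:
{"api": "jog_arm", "payload": {
  "targets": [
    [0.04,[0.015,0.031,-0.033],0],
    [0.04,[0.015,0.031,-0.033],0],
    [0.04,[0.0155,0.031,-0.033],0],
    [0.04,[0,0,0],0]
  ]
}}

```text
clock: 3.1
position: [0.5393, 0.0745, 0.1466]
ee_rot: [0.066, -0.07, 0.704, -0.704]
contact_force: [-0.3, 0.3, 0.4]
width: 0.0404
```

```bash
python3 - <<'E'
from h import *
st(); im,d=snap('wrist','w1')
im=im.copy()
P=w('wrist',[[0,0]])
# annotate: project predicted butt & grip
q=np.load('/tmp/wrist.npz');T=np.linalg.inv(q['T']);K=q['m']
def pr(X):
    c=T[:3,:3]@X+T[:3,3]; return int(K[0,0]*c[0]/-c[2]+K[0,2]),int(K[1,1]*-c[1]/-c[2]+K[1,2])
for X in([.415,.0496,.006],[.541,.0743,.006]): 
    p=pr(np.array(X)); print(p); cv2.circle(im,p,4,(255,0,255),-1)
cv2.imwrite('pics/w1a.png',im[:,:,::-1])
for r in silhouettes('loop_1','wrist')[:2]:
    ys,xs=np.nonzero(r['mask']);P=w('wrist',np.c_[xs,ys],.008);print(r['score'],r['position'],cv2.minAreaRect(P[:,:2].astype(np.float32)))
E
```

```text
t 3.1 p [0.5393 0.0745 0.1466] xyaw,zyaw [-169.  -79.] q [0.01 0.31 1.72 0.   1.11 1.39] w 0.0404 F [-0.3  0.3  0.4]
(277, 317)
(277, 195)
0.98 [278.3, 222.5] ((0.5079051852226257, 0.07237258553504944), (0.19178278744220734, 0.02860058844089508), 9.842220306396484)
0.68 [202.9, 193.9] ((0.5295944809913635, 0.13890238106250763), (0.1416635811328888, 0.01719886250793934), 14.892317771911621)
```

View pics/w1a.png

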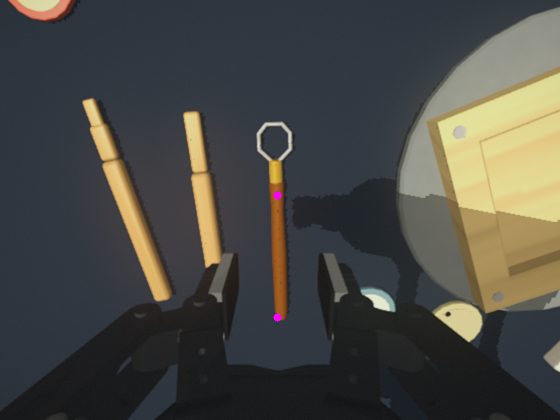

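```bash
python3 - <<'E'
from h import *
for r in silhouettes('loop_1','wrist')[:1]:
    m=r['mask']; cs=[]
    for row in range(180,320,5):
        x=np.nonzero(m[row])[0]
        if len(x): cs.append((x.mean(),row))
    P=w('wrist',cs,.0065); p=np.polyfit(P[:,0],P[:,1],1);print(p,np.degrees(np.arctan(p[0])),P[[0,-1]].round(4))
    ys,xs=np.nonzero(m); A=w('wrist',np.c_[xs,ys],.0065);print(A.min(0),A.max(0))
    print(np.polyval(p,.54))
E
```

```text
[ 0.23222171 -0.05001277] 13.073604611669982 [[0.5549 0.0792 0.0065]
 [0.4187 0.0469 0.0065]]
[0.41381234 0.04290766 0.0065    ] [0.60322732 0.10080488 0.0065    ]
0.07538694897667556
```

Request:
{"api": "jog_arm", "payload": {
  "targets": [
    [0.04,[0,0.001,-0.05],0.036],
    [0.04,[0,0,-0.05],0],
    [0.04,[0,0,-0.0275],0],
    [0.04,[0,0,0],0]
  ],
  "force": 20
}}

```text
clock: 3.75
position: [0.5393, 0.0726, 0.0213]
ee_rot: [-0.078, 0.08, -0.703, 0.703]
contact_force: [1.0, -0.2, 0.3]
width: 0.0401
```

Request:
{"api": "jog_arm", "payload": {
  "targets": [
    [0.0,[0,0,0],0],
    [0.0,[0,0,0],0],
    [0.0,[0,0,0],0],
    [0.0,[0,0,0],0]
  ],
  "force": 20
}}

```text
clock: 4.25
position: [0.542, 0.0734, 0.024]
ee_rot: [-0.081, 0.078, -0.702, 0.703]
contact_force: [0.0, -0.8, 6.5]
width: 0.012
```

Request:
{"api": "jog_arm", "payload": {
  "targets": [
    [0.0,[0,0,0.02],0],
    [0.0,[0,0,0.04],0],
    [0.0,[0,0,0.05],0],
    [0.0,[0,0,0.04],0],
    [0.0,[0,0,0],0],
    [0.0,[0,0,0],0]
  ]
}}

```text
clock: 5.0
position: [0.5397, 0.0737, 0.1718]
ee_rot: [-0.08, 0.08, -0.703, 0.703]
contact_force: [-0.7, 0.3, -1.0]
width: 0.0118
```

```bash
python3 - <<'E'
from h import *
st(); a,_=snap('wrist','w2');b,_=snap('scene','s2')
cv2.imwrite('pics/c2.png',np.hstack([a[:,:,::-1],b[80:300,180:400][:,:,::-1].repeat(2,0).repeat(2,1)[:420]])[:, :1000][::1,::1]) 
x=np.hstack([cv2.resize(a,(400,300)),cv2.resize(b[60:300,180:500],(400,300))]);cv2.imwrite('pics/c2.png',x[:,:,::-1])
E
```

```text
t 5.0 p [0.5397 0.0737 0.1718] xyaw,zyaw [-167.1  -77.1] q [ 0.01  0.29  1.69 -0.    1.17  1.35] w 0.0118 F [-0.7  0.3 -1. ]
```

View pics/c2.png

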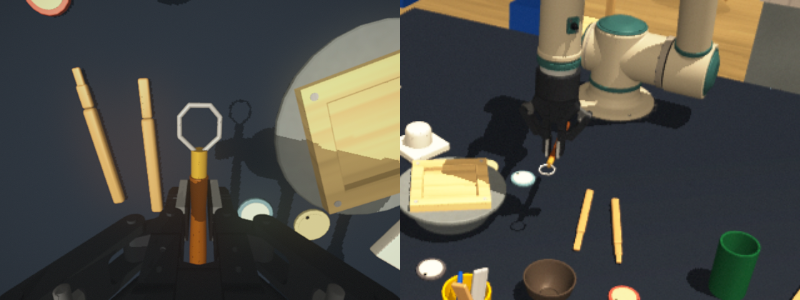

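Request:
{"api": "jog_arm", "payload": {
  "targets": [
    [0.0,[0,0,-0.045],0],
    [0.0,[0,0,-0.045],0],
    [0.0,[0,0,0],0],
    [0.011,[0,0,0],0],
    [0.0115,[0,0,0],0]
  ]
}}

```text
clock: 5.72
position: [0.5418, 0.0737, 0.0835]
ee_rot: [-0.081, 0.078, -0.702, 0.703]
contact_force: [1.0, 0.1, 0.1]
width: 0.0127
```

```bash
cat >> h.py <<'E'
def tilt(f=None,cam='scene'):
    st(); a,_=snap('wrist','_a');b,_=snap('scene','_b')
    x=np.hstack([cv2.resize(a,(400,300)),cv2.resize(b[60:300,180:500],(400,300))]);cv2.imwrite('pics/%s.png'%f,x[:,:,::-1])
E
python3 - <<'E'
from h import *
tilt('c3')
E
```

```text
t 5.72 p [0.5418 0.0737 0.0835] xyaw,zyaw [-167.1  -77.1] q [ 0.01  0.38  1.81 -0.    0.95  1.35] w 0.0127 F [1.  0.1 0.1]
```

View pics/c3.png

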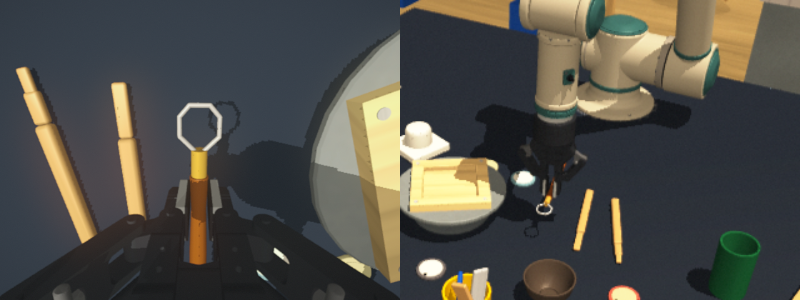

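Request:
{"api": "jog_arm", "payload": {
  "targets": [
    [0.012,[0,0,0],0],
    [0.0125,[0,0,0],0]
  ]
}}

```text
clock: 6.08
position: [0.5405, 0.0737, 0.0823]
ee_rot: [-0.08, 0.079, -0.703, 0.703]
contact_force: [-0.1, -0.6, -0.2]
width: 0.0126
```

```bash
python3 - <<'E'
from h import *
tilt('c4')
E
```

```text
t 6.08 p [0.5405 0.0737 0.0823] xyaw,zyaw [-167.1  -77.1] q [ 0.01  0.38  1.81 -0.    0.95  1.35] w 0.0126 F [-0.1 -0.6 -0.2]
```

View pics/c4.png

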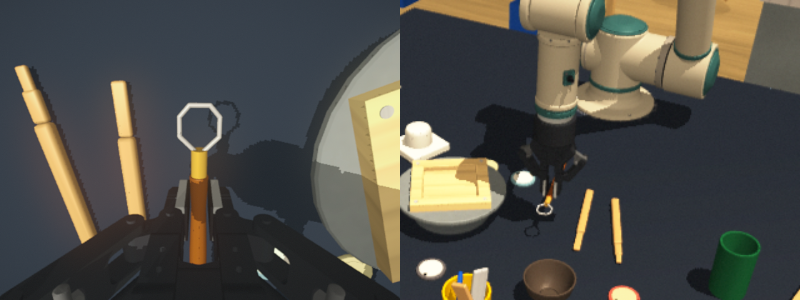

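Request:
{"api": "jog_arm", "payload": {
  "targets": [
    [0.0127,[0,0,0],0],
    [0.013,[0,0,0],0]
  ]
}}

```text
clock: 6.42
position: [0.5403, 0.0737, 0.0818]
ee_rot: [-0.08, 0.08, -0.703, 0.703]
contact_force: [0.6, 0.8, -0.9]
width: 0.0132
```

```bash
python3 - <<'E'
from h import *
tilt('c5')
E
```

```text
t 6.42 p [0.5403 0.0737 0.0818] xyaw,zyaw [-167.1  -77.1] q [ 0.01  0.38  1.81 -0.    0.95  1.35] w 0.0132 F [ 0.6  0.8 -0.9]
```

View pics/c5.png

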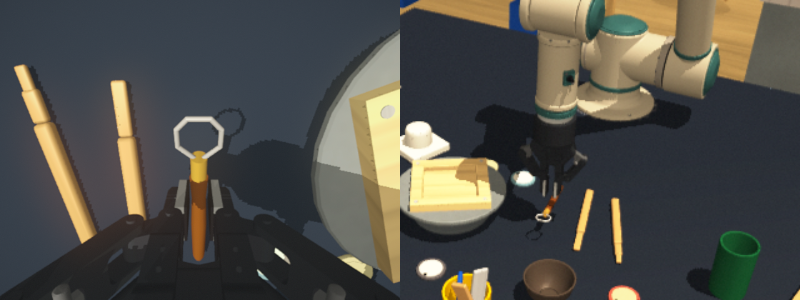

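It's swinging butt-down in a controlled way. I'll re-grip, lift, and let it swing the rest of the way.

Request:
{"api": "jog_arm", "payload": {
  "targets": [
    [0.0,[0,0,0],0],
    [0.0,[0,0,0],0],
    [0.0,[0,0,0.04],0],
    [0.0,[0,0,0.04],0],
    [0.0,[0,0,0.01],0],
    [0.011,[0,0,0],0],
    [0.0125,[0,0,0],0],
    [0.013,[0,0,0],0],
    [0.0,[0,0,0],0],
    [0.0,[0,0,0],0]
  ]
}}

```text
clock: 7.78
position: [0.5402, 0.0737, 0.1714]
ee_rot: [-0.079, 0.08, -0.703, 0.703]
contact_force: [-0.1, -0.9, 0.5]
width: 0.0001
```

```bash
python3 - <<'E'
from h import *
tilt('c6')
E
```

```text
t 7.78 p [0.5402 0.0737 0.1714] xyaw,zyaw [-167.1  -77.1] q [ 0.01  0.29  1.69 -0.    1.17  1.35] w 0.0001 F [-0.1 -0.9  0.5]
```

View pics/c6.png

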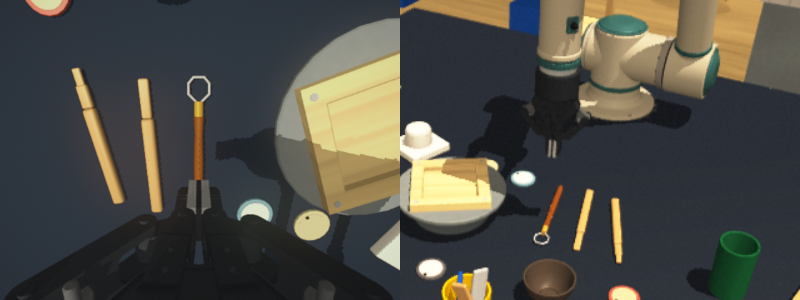

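```bash
cat >> h.py <<'E'
def line(n,cam='wrist',z=.0065,near=None):
    out=[]
    for r in silhouettes(n,cam):
        if r['score']<.3: continue
        ys,xs=np.nonzero(r['mask']);P=w(cam,np.c_[xs,ys],z)[:,:2]
        c=P.mean(0);u=np.linalg.svd(P-c,full_matrices=0)[2][0]; u=u*np.sign(u[0]); s=(P-c)@u
        # centreline by bins along the handle, robust
        bs=[np.median(P[(s>a)&(s<a+.006)],0) for a in np.arange(s.min()+.004,s.max()-.01,.006) if ((s>a)&(s<a+.006)).sum()>2]
        bs=np.array(bs); u2=np.linalg.svd(bs-bs.mean(0),full_matrices=0)[2][0]; u2*=np.sign(u2[0]); cc=bs.mean(0); t=(P-cc)@u2
        a,b=cc+u2*t.min(),cc+u2*t.max()
        print(n,round(r['score'],2),np.round(r['position']),'len',round(np.ptp(t),3),'ang',round(np.degrees(np.arctan2(u2[1],u2[0])),1),'near',a.round(4),'far',b.round(4),'b128',(a+.128*u2).round(4))
E
python3 - <<'E'
from h import *
st(); snap('wrist','w6'); line('loop_1');line('wood_1')
E
```

```text
t 7.88 p [0.5403 0.0737 0.1717] xyaw,zyaw [-167.1  -77.1] q [ 0.01  0.29  1.69 -0.    1.17  1.35] w 0.0003 F [-0.9 -0.6 -0.3]
loop_1 0.59 [277. 188.] len 0.141 ang 15.8 near [0.479 0.058] far [0.6142 0.0963] b128 [0.6022 0.0929]
wood_1 0.76 [139. 196.] len 0.192 ang 23.1 near [0.4142 0.1655] far [0.591  0.2411] b128 [0.5319 0.2158]
wood_1 0.68 [210. 204.] len 0.191 ang 15.2 near [0.4124 0.1086] far [0.5971 0.1588] b128 [0.5359 0.1422]
```

```bash
python3 - <<'E'
from h import *
m=silhouettes('loop_1','wrist')[0]['mask']; cs=[]
ys=np.nonzero(m.any(1))[0]; print(ys.min(),ys.max())
for r in range(ys.min(),ys.max(),4):
    x=np.nonzero(m[r])[0]; cs.append((x.mean(),r,np.ptp(x)))
cs=np.array(cs);P=w('wrist',cs[:,:2],.0065); print(np.c_[P[:,:2],cs[:,2]].round(4))
k=(P[:,0]>.48)&(P[:,0]<.57);p=np.polyfit(P[k,0],P[k,1],1);print(np.degrees(np.arctan(p[0])),np.polyval(p,.554))
E
```

```text
107 251
[[ 0.6144  0.0955  4.    ]
 [ 0.6123  0.0894 22.    ]
 [ 0.6088  0.0896 28.    ]
 [ 0.6038  0.0956 30.    ]
 [ 0.6005  0.0949 30.    ]
 [ 0.597   0.0941 30.    ]
 [ 0.5951  0.087  29.    ]
 [ 0.5916  0.0862 25.    ]
 [ 0.5881  0.0854 17.    ]
 [ 0.5846  0.0845 11.    ]
 [ 0.5811  0.0837  9.    ]
 [ 0.5775  0.0829  9.    ]
 [ 0.5739  0.0821  9.    ]
 [ 0.5703  0.0813  9.    ]
 [ 0.5666  0.0804 11.    ]
 [ 0.563   0.0796 11.    ]
 [ 0.5593  0.0787 11.    ]
 [ 0.5555  0.0779 11.    ]
 [ 0.5517  0.077   9.    ]
 [ 0.5481  0.0757 10.    ]
 [ 0.5442  0.0748 10.    ]
 [ 0.5404  0.0739 10.    ]
 [ 0.5364  0.0735 11.    ]
 [ 0.5324  0.0726 11.    ]
 [ 0.5284  0.0721 10.    ]
 [ 0.5244  0.0712 10.    ]
 [ 0.5204  0.0703 10.    ]
 [ 0.5163  0.0693 12.    ]
 [ 0.5123  0.0679 11.    ]
 [ 0.5083  0.0665 12.    ]
 [ 0.5042  0.0655 12.    ]
 [ 0.4999  0.0651 11.    ]
 [ 0.4956  0.0641 11.    ]
 [ 0.4914  0.0631 11.    ]
 [ 0.4869  0.0626 12.    ]
 [ 0.4825  0.0621 11.    ]]
12.641662482428124 0.07739774386377372
```

Request:
{"api": "jog_arm", "payload": {
  "targets": [
    [0.035,[0.014,0.0035,-0.03],0],
    [0.035,[0,0,-0.05],0],
    [0.035,[0,0,-0.05],0],
    [0.035,[0,0,-0.019],0],
    [0.035,[0,0,0],0],
    [0.0,[0,0,0],0],
    [0.0,[0,0,0],0],
    [0.0,[0,0,0],0]
  ]
}}

```text
clock: 9.07
position: [0.5553, 0.0772, 0.0241]
ee_rot: [-0.081, 0.079, -0.702, 0.703]
contact_force: [0.0, 0.2, 4.0]
width: 0.0121
```

Request:
{"api": "jog_arm", "payload": {
  "targets": [
    [0.0,[0,0,0.05],0],
    [0.0,[0,0,0.05],0],
    [0.0,[0,0,0.03],0],
    [0.0,[0,0,0],0],
    [0.012,[0,0,0],0],
    [0.0125,[0,0,0],0],
    [0.0125,[0,0,0],0]
  ]
}}

```text
clock: 9.95
position: [0.5537, 0.0772, 0.1515]
ee_rot: [0.079, -0.081, 0.703, -0.703]
contact_force: [-0.3, -0.2, -0.6]
width: 0.0122
```

```bash
cat >> h.py <<'E'
def held(f):
    st(); a,d=snap('wrist',f)
    # column of depth along gripper midline: heights of first things at col 278
    for r in range(60,400,20):
        p=w('wrist',[[278,r]])[0]; 
        print(r,p.round(3),a[r,278],end=' | ')
    print()
E
python3 - <<'E'
from h import *
tilt('c7')
E
```

```text
t 9.95 p [0.5537 0.0772 0.1515] xyaw,zyaw [-167.1  -77.1] q [ 0.01  0.32  1.69 -0.    1.13  1.36] w 0.0122 F [-0.3 -0.2 -0.6]
```

View pics/c7.png

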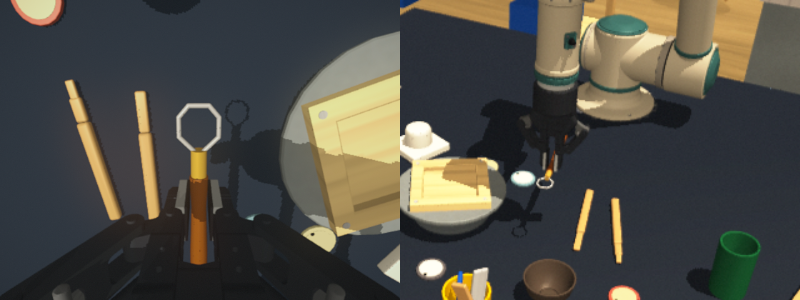

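Request:
{"api": "jog_arm", "payload": {
  "targets": [
    [0.0128,[0,0,0],0]
  ]
}}

```text
clock: 10.18
position: [0.5542, 0.0772, 0.1524]
ee_rot: [-0.079, 0.08, -0.703, 0.703]
contact_force: [0.7, -0.3, 0.1]
width: 0.0129
```

```bash
python3 - <<'E'
from h import *
tilt('c8')
E
```

```text
t 10.18 p [0.5542 0.0772 0.1524] xyaw,zyaw [-167.1  -77.1] q [ 0.01  0.32  1.69 -0.    1.13  1.36] w 0.0129 F [ 0.7 -0.3  0.1]
```

View pics/c8.png

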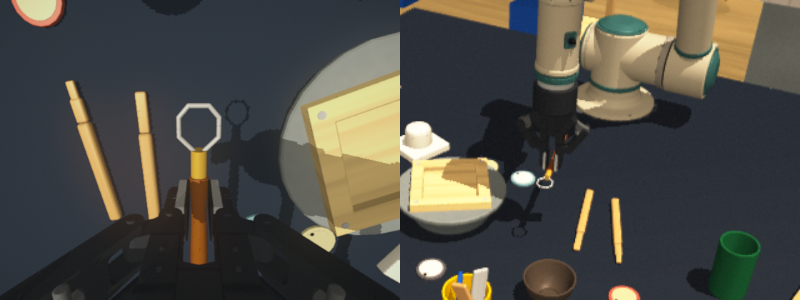

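Request:
{"api": "jog_arm", "payload": {
  "targets": [
    [0.013,[0,0,0],0],
    [0.0,[0,0,0],0]
  ]
}}

```text
clock: 10.52
position: [0.5544, 0.0772, 0.153]
ee_rot: [-0.08, 0.08, -0.703, 0.703]
contact_force: [-1.0, 0.5, -0.1]
width: 0.0003
```

```bash
python3 - <<'E'
from h import *
tilt('c9')
E
```

```text
t 10.53 p [0.5544 0.0772 0.153 ] xyaw,zyaw [-167.1  -77.1] q [ 0.01  0.32  1.69 -0.    1.13  1.36] w 0.0003 F [-1.   0.5 -0.1]
```

View pics/c9.png

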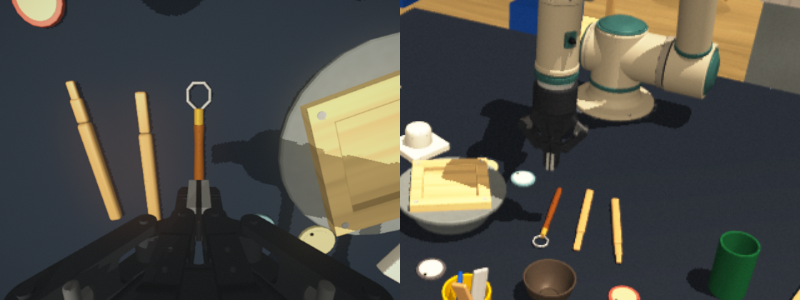

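Slackening drops the tool outright. Instead I'll lever it: grip the handle firmly near the ferrule, rest the ferrule on the pot's rim and lower the gripper beside the pot, which tips the butt down.

```bash
cat >> h.py <<'E'
def rows(n,k=0,z=.0065):
    m=silhouettes(n,'wrist')[k]['mask']; cs=[]
    ys=np.nonzero(m.any(1))[0]
    for r in range(ys.min(),ys.max(),4):
        x=np.nonzero(m[r])[0]; cs.append(((x.min()+x.max())/2,r,np.ptp(x)))
    cs=np.array(cs);P=w('wrist',cs[:,:2],z); k=(P[:,0]<P[0,0]-.055)
    p=np.polyfit(P[k,0],P[k,1],1);print('far',P[0].round(4),'last',P[-1].round(4),'ang',np.degrees(np.arctan(p[0])),'line y at x',[(x,round(np.polyval(p,x),4)) for x in(P[0,0]-.066*np.cos(np.arctan(p[0])),)])
E
python3 - <<'E'
from h import *
st(); snap('wrist','w10'); rows('loop_1')
E
```

```text
t 10.62 p [0.5544 0.0772 0.1529] xyaw,zyaw [-167.1  -77.1] q [ 0.01  0.32  1.69 -0.    1.13  1.36] w -0.0001 F [ 0.4 -0.2  0.4]
far [0.6233 0.0937 0.0065] last [0.5056 0.0661 0.0065] ang 12.805285727060596 line y at x [(np.float64(0.5589502761511188), np.float64(0.0784))]
```

Request:
{"api": "jog_arm", "payload": {
  "targets": [
    [0.035,[0.0047,0.0012,-0.05],0],
    [0.035,[0,0,-0.05],0],
    [0.035,[0,0,-0.029],0],
    [0.035,[0,0,0],0],
    [0.0,[0,0,0],0],
    [0.0,[0,0,0],0],
    [0.0,[0,0,0],0],
    [0.0,[0,0,0.06],0],
    [0.0,[0,0,0.06],0],
    [0.0,[0,0,0.05],0]
  ]
}}

```text
clock: 11.98
position: [0.5594, 0.0784, 0.197]
ee_rot: [-0.081, 0.079, -0.702, 0.703]
contact_force: [0.2, -0.6, -0.5]
width: 0.0122
```

Request:
{"api": "jog_arm", "payload": {
  "targets": [
    [0.0,[-0.0095,0.056,0],0],
    [0.0,[-0.0095,0.056,0],0],
    [0.0,[-0.0095,0.056,0],0],
    [0.0,[-0.0095,0.056,0],0],
    [0.0,[-0.0095,0.056,0],0],
    [0.0,[-0.0095,0.055,0],0],
    [0.0,[0,0,0],0],
    [0.0,[0,0,0],0]
  ]
}}

```text
clock: 12.98
position: [0.5017, 0.4129, 0.1939]
ee_rot: [-0.08, 0.08, -0.702, 0.703]
contact_force: [0.1, 0.6, -0.2]
width: 0.0121
```

```bash
python3 - <<'E'
from h import *
tilt('c10')
E
```

```text
t 12.97 p [0.5017 0.4129 0.1939] xyaw,zyaw [-167.  -77.] q [ 0.58  0.42  1.42 -0.    1.3   1.93] w 0.0121 F [ 0.1  0.6 -0.2]
```

View pics/c10.png

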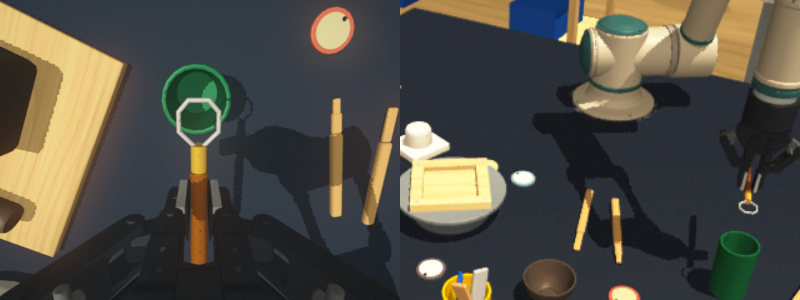

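Request:
{"api": "jog_arm", "payload": {
  "targets": [
    [0.0,[0,0,-0.05],0],
    [0.0,[0,0,-0.02],0],
    [0.0,[0,0,-0.01],0],
    [0.0,[0,0,-0.01],0],
    [0.0,[0,0,-0.01],0],
    [0.0,[0,0,0],0]
  ]
}}

```text
clock: 13.82
position: [0.5031, 0.4117, 0.1012]
ee_rot: [0.08, -0.078, 0.703, -0.702]
contact_force: [-7.4, -6.3, 31.6]
width: 0.0118
```

```bash
python3 - <<'E'
from h import *
tilt('c11')
E
```

```text
t 13.82 p [0.5031 0.4117 0.1012] xyaw,zyaw [-167.2  -77.2] q [ 0.58  0.49  1.55 -0.    1.1   1.93] w 0.0118 F [-7.4 -6.3 31.6]
```

View pics/c11.png

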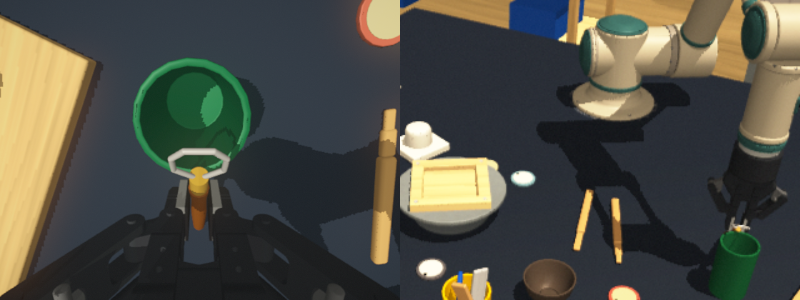

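Request:
{"api": "jog_arm", "payload": {
  "targets": [
    [0.0,[0,0,0.02],0],
    [0.0,[0,0,0.06],0],
    [0.0,[0,0,0.06],0],
    [0.0,[0,0,0.02],0],
    [0.0,[0,0,0],0]
  ]
}}

```text
clock: 14.55
position: [0.5035, 0.4126, 0.2566]
ee_rot: [0.081, -0.077, 0.703, -0.702]
contact_force: [1.2, -0.0, -0.8]
width: 0.0118
```

```bash
python3 - <<'E'
from h import *
tilt('c12')
# loop tip height & position from depth in wrist
im=np.load('/tmp/wrist.npz')
for r in silhouettes('loop_1','wrist')[:2]:
    ys,xs=np.nonzero(r['mask']);P=w('wrist',np.c_[xs,ys]);P=P[(P[:,2]>.15)]; k=P[:,2].argsort(); print(r['score'],P[k[-1]],P[k[0]],len(P))
    c=P.mean(0);u=np.linalg.svd(P-c,full_matrices=0)[2][0];print(u, np.degrees(np.arcsin(abs(u[2]))))
for r in silhouettes('loop_1','scene')[:2]:
    ys,xs=np.nonzero(r['mask']);P=w('scene',np.c_[xs,ys]);c=np.median(P,0);P=P[abs(P-c).max(1)<.12];print(r['score'],r['position'],c);u=np.linalg.svd(P-P.mean(0),full_matrices=0)[2][0];print(u, np.degrees(np.arcsin(abs(u[2]))),P[:,2].min(),P[:,2].max())
E
```

```text
t 14.55 p [0.5035 0.4126 0.2566] xyaw,zyaw [-167.2  -77.2] q [ 0.58  0.38  1.32 -0.    1.43  1.93] w 0.0118 F [ 1.2 -0.  -0.8]
0.72 [0.57963983 0.4298393  0.3813352 ] [0.42201344 0.38904584 0.16861327] 3338
[-0.72208797 -0.16539652 -0.67173876] 42.20140541532229
0.47 [461.8, 187.0] [0.50547188 0.40996037 0.23870888]
[-0.68017442 -0.16461575 -0.71432794] 45.58814869861575 0.1677577076941983 0.2888217414367028
```

View pics/_b.png

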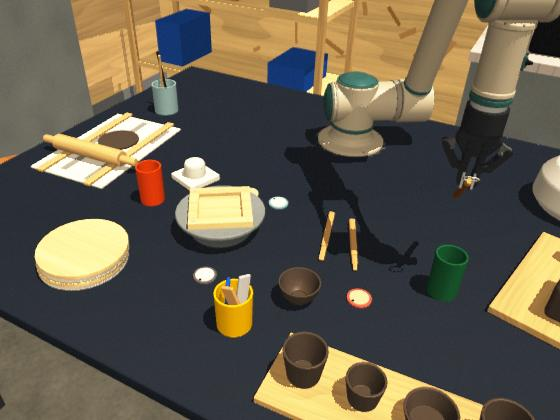

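Request:
{"api": "jog_arm", "payload": {
  "targets": [
    [0.0,[0.043,0.0105,0],0],
    [0.0,[0.043,0.0105,0],0],
    [0.0,[0.041,0.01,0],0],
    [0.0,[0,0,0],0],
    [0.0,[0,0,-0.035],0],
    [0.0,[0,0,-0.03],0],
    [0.0,[0,0,0],0]
  ]
}}

```text
clock: 15.62
position: [0.6261, 0.4431, 0.1845]
ee_rot: [-0.077, 0.083, -0.701, 0.704]
contact_force: [0.1, -0.1, 0.5]
width: 0.0121
```

```bash
python3 - <<'E'
from h import *
st(); a,_=snap('wrist','_a');b,_=snap('scene','_b');c,_=snap('top','_c')
x=np.hstack([cv2.resize(b[150:330,340:560],(440,360),interpolation=2),cv2.resize(c[180:280,50:150],(360,360),interpolation=2)]);cv2.imwrite('pics/c13.png',x[:,:,::-1])
E
```

```text
t 15.62 p [0.6261 0.4431 0.1845] xyaw,zyaw [-167.  -77.] q [0.53 0.61 1.11 0.   1.43 1.87] w 0.0121 F [ 0.1 -0.1  0.5]
```

View pics/c13.png

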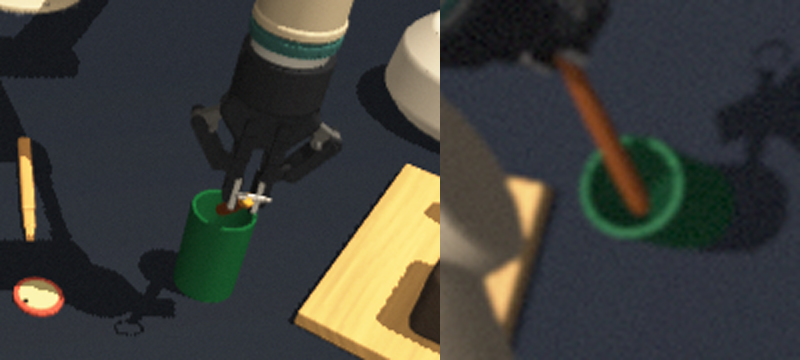

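Request:
{"api": "jog_arm", "payload": {
  "targets": [
    [0.0,[-0.0097,-0.0022,-0.003],0],
    [0.0,[-0.0097,-0.0022,-0.003],0],
    [0.0,[-0.0097,-0.0022,0],0],
    [0.0,[-0.0097,-0.0022,0],0],
    [0.0,[-0.0097,-0.0022,0],0],
    [0.0,[-0.0097,-0.0022,0],0],
    [0.0,[0,0,0],0]
  ]
}}

```text
clock: 16.65
position: [0.5695, 0.4311, 0.183]
ee_rot: [-0.079, 0.08, -0.703, 0.703]
contact_force: [2.1, 2.0, 0.9]
width: 0.0121
```

```bash
cat >> h.py <<'E'
def gp(f):
    st(); b,_=snap('scene','_b');c,_=snap('top','_c')
    x=np.hstack([cv2.resize(b[150:330,340:560],(440,360),interpolation=2),cv2.resize(c[180:280,50:150],(360,360),interpolation=2)]);cv2.imwrite('pics/%s.png'%f,x[:,:,::-1])
E
python3 -c "
from h import *
gp('c14')"
```

```text
t 16.65 p [0.5695 0.4311 0.183 ] xyaw,zyaw [-167.  -77.] q [0.55 0.52 1.27 0.   1.35 1.89] w 0.0121 F [2.1 2.  0.9]
```

View pics/c14.png

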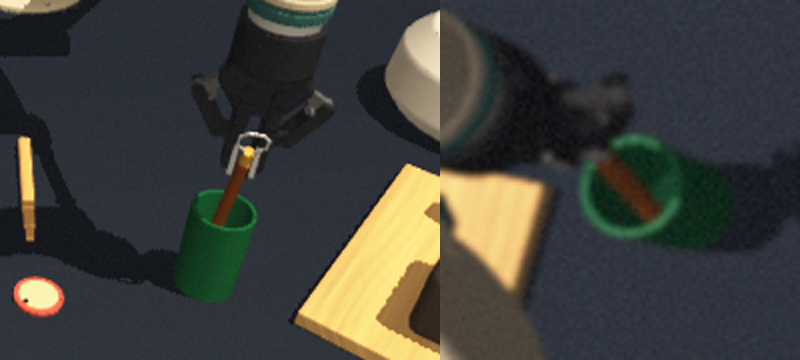

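Request:
{"api": "jog_arm", "payload": {
  "targets": [
    [0.0,[-0.006,-0.0015,-0.02],0],
    [0.0,[0,0,-0.02],0],
    [0.0,[0,0,0],0],
    [0.03,[0,0,0],0],
    [0.03,[0,0,0],0],
    [0.03,[0,0,0.03],0],
    [0.03,[0,0,0.05],0],
    [0.03,[0,0,0.05],0]
  ]
}}

```text
clock: 17.75
position: [0.5642, 0.4295, 0.2746]
ee_rot: [-0.079, 0.08, -0.702, 0.703]
contact_force: [1.2, 0.6, 0.8]
width: 0.0299
```

```bash
python3 -c "
from h import *
gp('c15')"
```

```text
t 17.75 p [0.5642 0.4295 0.2746] xyaw,zyaw [-167.1  -77.1] q [0.55 0.47 1.13 0.   1.54 1.9 ] w 0.0299 F [1.2 0.6 0.8]
```

View pics/c15.png

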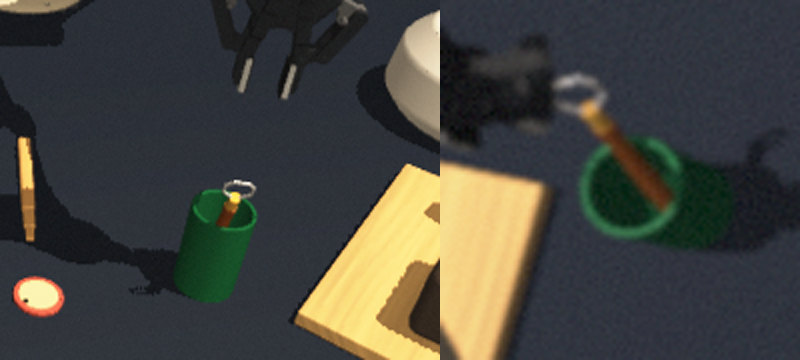

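Loop tool is in the green pot, loop up. Next the wooden tools; I'll use the green pot's rim as the lever edge again, because the mould sits next to the orange pot.

Request:
{"api": "jog_arm", "payload": {
  "targets": [
    [0.035,[-0.007,-0.05,0],0],
    [0.035,[-0.007,-0.05,0],0],
    [0.035,[-0.007,-0.05,-0.03],0],
    [0.035,[-0.007,-0.05,-0.03],0.035],
    [0.035,[-0.007,-0.05,-0.03],0],
    [0.035,[0,0,0],0]
  ]
}}

```text
clock: 18.6
position: [0.5263, 0.1762, 0.1803]
ee_rot: [-0.088, 0.093, -0.701, 0.702]
contact_force: [0.5, 1.1, 0.4]
width: 0.0348
```

```bash
cat >> h.py <<'E'
def axis(n,k=None,cam='wrist',z=.006,b=124):
    for r in silhouettes(n,cam):
        if r['score']<.3: continue
        ys,xs=np.nonzero(r['mask']);P=w(cam,np.c_[xs,ys],z)[:,:2].astype(np.float32)
        c=P.mean(0);u=np.linalg.svd(P-c,full_matrices=0)[2][0]; u=u*np.sign(u[0]); t=(P-c)@u
        print(n,round(r['score'],2),np.round(r['position']),'len',round(float(np.ptp(t)),3),'ang',round(float(np.degrees(np.arctan2(u[1],u[0]))),1),'far',(c+u*t.max()).round(4),'grip',(c+u*(t.max()-(.19-b/1000))).round(4))
E
python3 - <<'E'
from h import *
st(); snap('wrist','w15'); axis('wood_1')
E
```

```text
t 18.6 p [0.5263 0.1762 0.1803] xyaw,zyaw [-165.3  -75.3] q [ 0.2   0.3   1.65 -0.    1.2   1.51] w 0.0348 F [0.5 1.1 0.4]
wood_1 0.74 [248. 201.] len 0.193 ang 23.3 far [0.5937 0.2434] grip [0.5331 0.2173]
wood_1 0.73 [313. 201.] len 0.193 ang 14.2 far [0.5996 0.1596] grip [0.5356 0.1435]
```

View pics/w15.png

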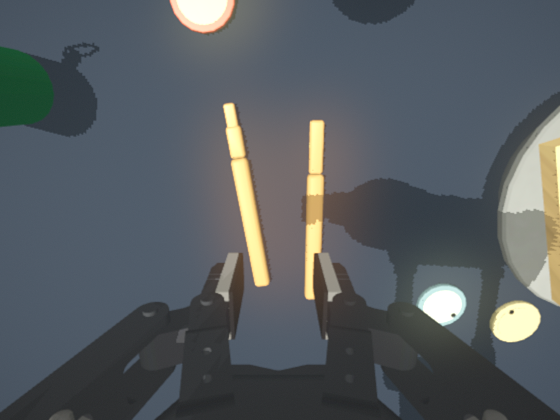

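Request:
{"api": "jog_arm", "payload": {
  "targets": [
    [0.035,[0.009,-0.0328,-0.04],-0.009],
    [0.035,[0,0,-0.05],0],
    [0.035,[0,0,-0.05],0],
    [0.035,[0,0,-0.016],0],
    [0.035,[0,0,0],0],
    [0.0,[0,0,0],0],
    [0.0,[0,0,0],0],
    [0.0,[0,0,0],0]
  ]
}}

```text
clock: 19.7
position: [0.5407, 0.1473, 0.029]
ee_rot: [0.091, -0.087, 0.702, -0.701]
contact_force: [0.8, 1.2, 7.2]
width: 0.0002
```

Request:
{"api": "jog_arm", "payload": {
  "targets": [
    [0.0,[0,0,0.06],0],
    [0.0,[0,0,0.06],0],
    [0.0,[0,0,0.05],0],
    [0.0,[0,0,0],0]
  ]
}}

```text
clock: 20.2
position: [0.5416, 0.1473, 0.2024]
ee_rot: [0.093, -0.085, 0.702, -0.701]
contact_force: [-0.4, -0.4, -0.6]
width: 0.0001
```

```bash
python3 - <<'E'
from h import *
tilt('c16')
E
```

```text
t 20.2 p [0.5416 0.1473 0.2024] xyaw,zyaw [-165.6  -75.6] q [ 0.14  0.28  1.62 -0.    1.23  1.46] w 0.0001 F [-0.4 -0.4 -0.6]
```

View pics/c16.png

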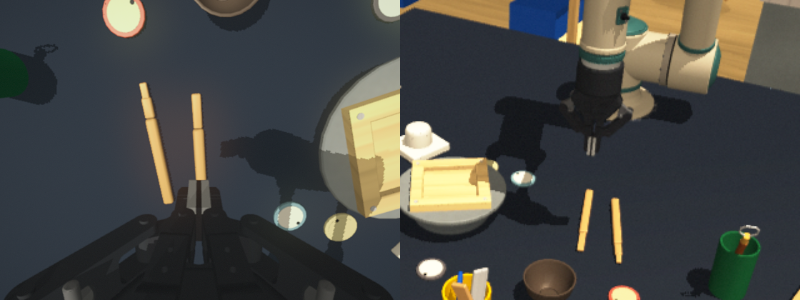

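```bash
python3 - <<'E'
from h import *
st(); snap('wrist','w16'); axis('wood_1'); rows('wood_1',0,.006);rows('wood_1',1,.006)
E
```

```text
t 20.3 p [0.5386 0.1468 0.1975] xyaw,zyaw [-165.6  -75.6] q [ 0.14  0.28  1.62 -0.    1.23  1.46] w -0.0002 F [-1.1 -0.7 -0.6]
wood_1 0.84 [277. 192.] len 0.135 ang 17.4 far [0.5939 0.1652] grip [0.5309 0.1455]
wood_1 0.73 [514. 205.] len 0.258 ang 28.4 far [ 0.6836 -0.0424] grip [ 0.6256 -0.0739]
wood_1 0.58 [219. 202.] len 0.191 ang 23.2 far [0.5894 0.2402] grip [0.5287 0.2142]
wood_1 0.36 [545.  11.] len 0.036 ang 86.3 far [ 0.7504 -0.022 ] grip [ 0.7462 -0.0879]
far [0.5943 0.164  0.006 ] last [0.4663 0.1251 0.006 ] ang 17.733140042610852 line y at x [(np.float64(0.5314003919624606), np.float64(0.1458))]
far [ 0.7041 -0.0805  0.006 ] last [ 0.4783 -0.1795  0.006 ] ang 30.083219981765506 line y at x [(np.float64(0.6469823158120511), np.float64(-0.0572))]
```

Request:
{"api": "jog_arm", "payload": {
  "targets": [
    [0.035,[-0.0085,-0.0012,-0.05],0.054],
    [0.035,[0,0,-0.05],0],
    [0.035,[0,0,-0.05],0],
    [0.035,[0,0,-0.028],0],
    [0.035,[0,0,0],0],
    [0.035,[0,0,0],0]
  ]
}}

```text
clock: 21.25
position: [0.5296, 0.1456, 0.0177]
ee_rot: [-0.107, 0.109, -0.699, 0.699]
contact_force: [0.4, 0.3, 0.6]
width: 0.0354
```

```bash
python3 - <<'E'
from h import *
st(); snap('wrist','w17')
E
```

```text
t 21.25 p [0.5296 0.1456 0.0177] xyaw,zyaw [-162.5  -72.5] q [ 0.14  0.47  1.87 -0.    0.81  1.41] w 0.0354 F [0.4 0.3 0.6]
```

View pics/w17.png

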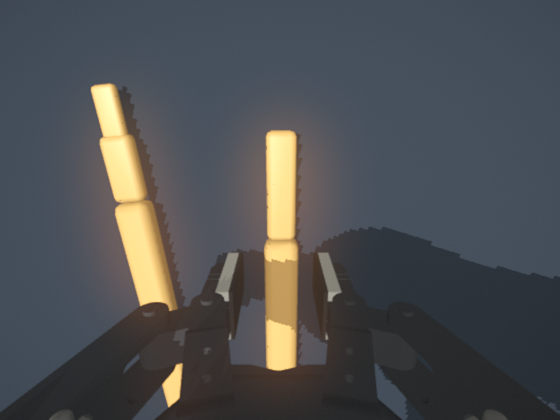

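Well centred. Now close.

Request:
{"api": "jog_arm", "payload": {
  "targets": [
    [0.0,[0,0,0.001],0],
    [0.0,[0,0,0.001],0],
    [0.0,[0,0,0.0],0],
    [0.0,[0,0,0],0]
  ],
  "force": 20
}}

```text
clock: 21.8
position: [0.5303, 0.1457, 0.0209]
ee_rot: [-0.108, 0.108, -0.699, 0.699]
contact_force: [-0.1, 0.4, -0.5]
width: 0.0149
```

Request:
{"api": "jog_arm", "payload": {
  "targets": [
    [0.0,[0,0,0.055],0],
    [0.0,[0,0,0.06],0],
    [0.0,[0,0,0.06],0],
    [0.0,[-0.0055,0.053,0],0],
    [0.0,[-0.0055,0.053,0],0],
    [0.0,[-0.0055,0.053,0],0],
    [0.0,[-0.0055,0.053,0],0],
    [0.0,[-0.0055,0.052,0],0],
    [0.0,[0,0,0],0]
  ]
}}

```text
clock: 22.92
position: [0.5018, 0.4133, 0.1952]
ee_rot: [0.109, -0.109, 0.699, -0.698]
contact_force: [-0.5, -0.5, -1.1]
width: 0.0154
```

```bash
python3 - <<'E'
from h import *
tilt('c17')
E
```

```text
t 22.93 p [0.5018 0.4133 0.1952] xyaw,zyaw [-162.2  -72.2] q [0.58 0.42 1.42 0.   1.3  1.84] w 0.0154 F [-0.5 -0.5 -1.1]
```

View pics/c17.png

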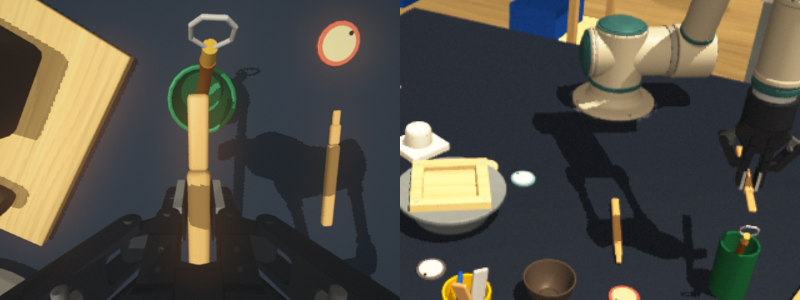

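Request:
{"api": "jog_arm", "payload": {
  "targets": [
    [0.0,[0,0,-0.05],0],
    [0.0,[0,0,-0.02],0],
    [0.0,[0,0,-0.01],0],
    [0.0,[0,0,-0.01],0],
    [0.0,[0,0,0],0]
  ]
}}

```text
clock: 23.65
position: [0.5025, 0.4074, 0.1068]
ee_rot: [-0.107, 0.108, -0.698, 0.7]
contact_force: [-2.2, -2.5, 2.7]
width: 0.0153
```

Request:
{"api": "jog_arm", "payload": {
  "targets": [
    [0.0,[0,0,0.03],0],
    [0.0,[0,0,0.06],0],
    [0.0,[0,0,0.06],0],
    [0.0,[0,0,0],0],
    [0.0,[0,0,0],0]
  ]
}}

```text
clock: 24.28
position: [0.503, 0.4087, 0.2562]
ee_rot: [-0.108, 0.107, -0.699, 0.699]
contact_force: [-1.1, 0.0, -1.3]
width: 0.0149
```

```bash
cat >> h.py <<'E'
def tl(n,zmin=.15):
    for cam in['wrist','scene']:
      for r in silhouettes(n,cam)[:3]:
        if r['score']<.25: continue
        ys,xs=np.nonzero(r['mask']);P=w(cam,np.c_[xs,ys]);c=np.median(P,0);P=P[(abs(P-c).max(1)<.13)&(P[:,2]>zmin)]
        if len(P)<30: continue
        u=np.linalg.svd(P-P.mean(0),full_matrices=0)[2][0];u*=np.sign(u[2]);print(cam,round(r['score'],2),np.round(r['position']),'c',P.mean(0).round(3),'u',u.round(2),'tilt',np.degrees(np.arcsin(u[2])).round(1),'z',P[:,2].min().round(3),P[:,2].max().round(3))
E
python3 - <<'E'
from h import *
tilt('c18'); tl('wood_1')
E
```

```text
t 24.27 p [0.503  0.4087 0.2562] xyaw,zyaw [-162.5  -72.5] q [ 0.58  0.38  1.32 -0.    1.43  1.84] w 0.0149 F [-1.1  0.  -1.3]
wrist 0.91 [279. 253.] c [0.512 0.412 0.255] u [0.87 0.27 0.4 ] tilt 23.8 z 0.208 0.382
scene 0.62 [464. 184.] c [0.524 0.412 0.258] u [0.87 0.3  0.39] tilt 23.0 z 0.206 0.276
```

View pics/c18.png

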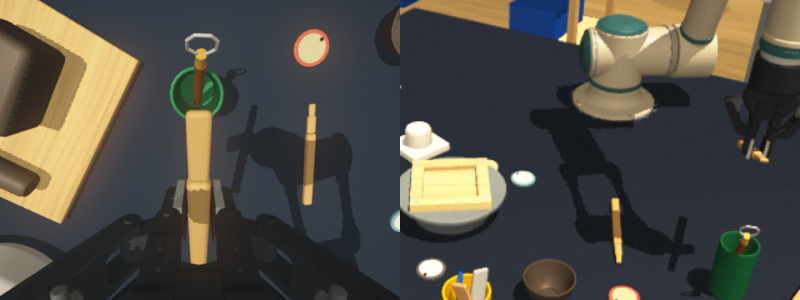

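Request:
{"api": "jog_arm", "payload": {
  "targets": [
    [0.0,[0,0,-0.06],0],
    [0.0,[0,0,-0.05],0],
    [0.0,[0,0,-0.03],0],
    [0.0,[0,0,-0.01],0],
    [0.0,[0,0,-0.007],0],
    [0.0,[0,0,0],0]
  ]
}}

```text
clock: 25.22
position: [0.5018, 0.4085, 0.0994]
ee_rot: [-0.107, 0.109, -0.698, 0.7]
contact_force: [-2.7, -3.6, 4.4]
width: 0.0153
```

Request:
{"api": "jog_arm", "payload": {
  "targets": [
    [0.0,[0,0,0.03],0],
    [0.0,[0,0,0.06],0],
    [0.0,[0,0,0.06],0],
    [0.0,[0,0,0],0],
    [0.0,[0,0,0],0]
  ]
}}

```text
clock: 25.85
position: [0.5027, 0.4096, 0.2489]
ee_rot: [0.108, -0.108, 0.699, -0.699]
contact_force: [-0.6, 0.0, -0.9]
width: 0.0153
```

```bash
python3 - <<'E'
from h import *
tilt('c19'); tl('wood_1')
E
```

```text
t 25.85 p [0.5027 0.4096 0.2489] xyaw,zyaw [-162.5  -72.5] q [ 0.58  0.39  1.34 -0.    1.42  1.84] w 0.0153 F [-0.6  0.  -0.9]
wrist 0.69 [278. 252.] c [0.514 0.413 0.254] u [0.8  0.25 0.55] tilt 33.5 z 0.178 0.374
```

Request:
{"api": "jog_arm", "payload": {
  "targets": [
    [0.0,[0.013,-0.056,0],0],
    [0.0,[0.013,-0.056,0],0],
    [0.0,[0.013,-0.056,0],0],
    [0.0,[0.013,-0.056,0],0],
    [0.0,[0.013,-0.056,0],0],
    [0.0,[0.013,-0.056,0],0],
    [0.0,[0.013,-0.056,0],0],
    [0.0,[0.013,-0.056,0],0],
    [0.0,[0.013,-0.056,0],0],
    [0.0,[0.013,-0.056,0],0]
  ],
  "force": 25
}}

```text
clock: 27.3
position: [0.6327, -0.152, 0.2475]
ee_rot: [0.107, -0.108, 0.699, -0.698]
contact_force: [0.7, 0.3, -1.3]
width: 0.0152
```

Request:
{"api": "jog_arm", "payload": {
  "targets": [
    [0.0,[0.014,-0.054,0],0],
    [0.0,[0.014,-0.054,0],0],
    [0.0,[0.014,-0.054,0],0],
    [0.0,[0,0,0],0],
    [0.0,[0,0,0],0]
  ]
}}

```text
clock: 27.92
position: [0.6743, -0.3119, 0.2472]
ee_rot: [0.107, -0.108, 0.7, -0.698]
contact_force: [-0.4, -0.2, 0.2]
width: 0.0153
```

```bash
cat >> h.py <<'E'
def op(f):
    st(); a,_=snap('wrist','_a');b,_=snap('scene','_b');c,_=snap('top','_c')
    x=np.hstack([cv2.resize(b[70:250,60:280],(440,360),interpolation=2),cv2.resize(c[160:260,380:480],(360,360),interpolation=2)]);cv2.imwrite('pics/%s.png'%f,x[:,:,::-1])
E
python3 - <<'E'
from h import *
op('c20'); tl('wood_1')
E
```

```text
t 27.93 p [ 0.6743 -0.3119  0.2472] xyaw,zyaw [-162.5  -72.5] q [-0.53  0.54  1.08  0.    1.52  0.74] w 0.0153 F [-0.4 -0.2  0.2]
wrist 0.62 [275. 254.] c [ 0.686 -0.307  0.254] u [0.8  0.25 0.55] tilt 33.4 z 0.179 0.375
```

View pics/c20.png

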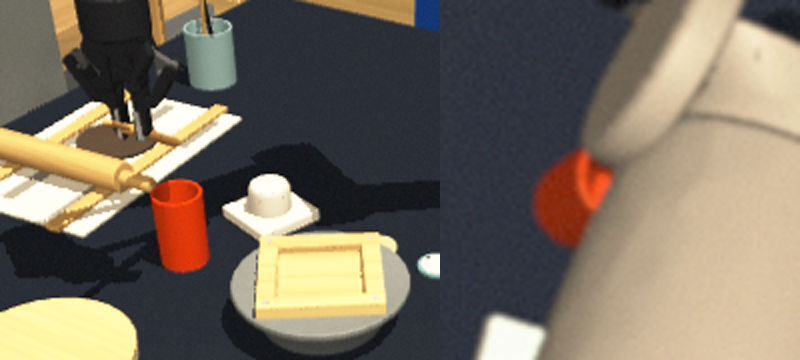

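Request:
{"api": "jog_arm", "payload": {
  "targets": [
    [0.0,[0,0,-0.04],0],
    [0.0,[0,0,-0.03],0],
    [0.0,[0,0,0],0],
    [0.0,[0,0,0],0]
  ]
}}

```text
clock: 28.68
position: [0.6756, -0.3122, 0.1805]
ee_rot: [-0.109, 0.107, -0.698, 0.699]
contact_force: [0.5, -0.6, -0.3]
width: 0.0156
```

```bash
python3 - <<'E'
from h import *
op('c21'); tl('wood_1',.09)
E
```

```text
t 28.68 p [ 0.6756 -0.3122  0.1805] xyaw,zyaw [-162.4  -72.4] q [-0.53  0.57  1.2  -0.    1.38  0.74] w 0.0156 F [ 0.5 -0.6 -0.3]
scene 0.51 [138. 162.] c [ 0.659 -0.312  0.161] u [0.79 0.23 0.57] tilt 34.4 z 0.109 0.215
```

View pics/c21.png

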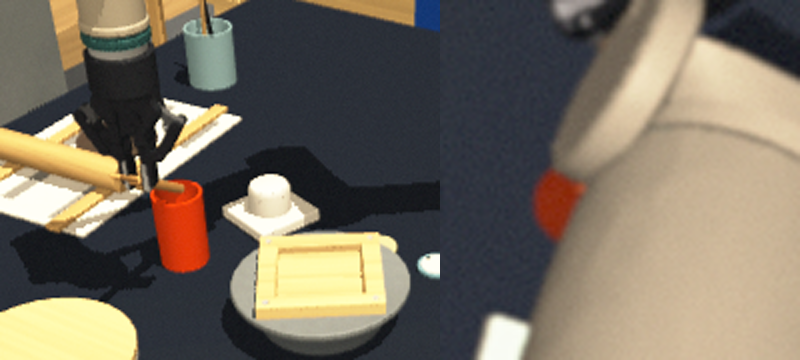

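Request:
{"api": "jog_arm", "payload": {
  "targets": [
    [0.0,[-0.002,-0.001,-0.008],0],
    [0.0,[-0.0095,-0.003,0],0],
    [0.0,[-0.0095,-0.003,0],0],
    [0.0,[-0.0095,-0.003,0],0],
    [0.0,[-0.0095,-0.003,0],0],
    [0.0,[0,0,0],0]
  ]
}}

```text
clock: 29.68
position: [0.6362, -0.3257, 0.1725]
ee_rot: [-0.109, 0.106, -0.698, 0.7]
contact_force: [4.8, 1.4, 2.1]
width: 0.015
```

```bash
python3 - <<'E'
from h import *
op('c22'); tl('wood_1',.09)
E
```

```text
t 29.68 p [ 0.6362 -0.3257  0.1725] xyaw,zyaw [-162.5  -72.5] q [-0.57  0.53  1.29  0.    1.32  0.69] w 0.015 F [4.8 1.4 2.1]
wrist 0.97 [274. 251.] c [ 0.66  -0.318  0.194] u [0.62 0.2  0.76] tilt 49.1 z 0.09 0.299
```

View pics/c22.png

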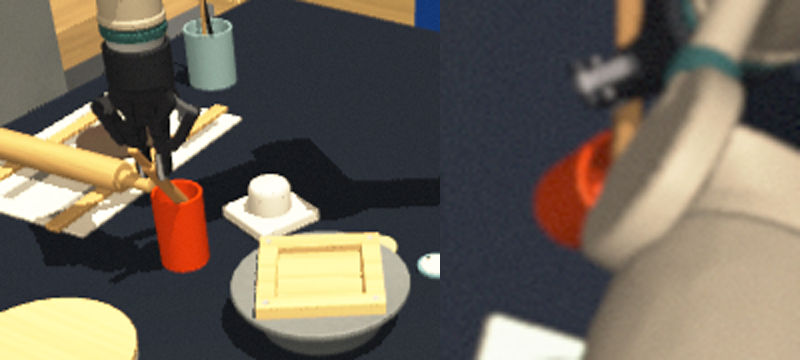

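Working: now 49°. I'll continue pushing.

Request:
{"api": "jog_arm", "payload": {
  "targets": [
    [0.0,[-0.0095,-0.003,0],0],
    [0.0,[-0.0095,-0.003,0],0],
    [0.0,[-0.0095,-0.003,0],0],
    [0.0,[-0.0095,-0.003,0],0],
    [0.0,[0,0,-0.01],0],
    [0.0,[0,0,-0.015],0],
    [0.0,[0,0,0],0]
  ]
}}

```text
clock: 30.8
position: [0.5955, -0.3367, 0.1427]
ee_rot: [0.106, -0.109, 0.7, -0.698]
contact_force: [2.3, 0.8, -1.5]
width: 0.0149
```

```bash
python3 - <<'E'
from h import *
op('c23'); tl('wood_1',.09)
E
```

```text
t 30.8 p [ 0.5955 -0.3367  0.1427] xyaw,zyaw [-162.5  -72.5] q [-0.62  0.51  1.4  -0.    1.24  0.65] w 0.0149 F [ 2.3  0.8 -1.5]
wrist 0.68 [276. 286.] c [ 0.621 -0.329  0.181] u [0.26 0.08 0.96] tilt 74.2 z 0.09 0.27
scene 0.69 [141. 156.] c [ 0.611 -0.331  0.149] u [0.28 0.09 0.96] tilt 72.9 z 0.093 0.206
```

View pics/c23.png

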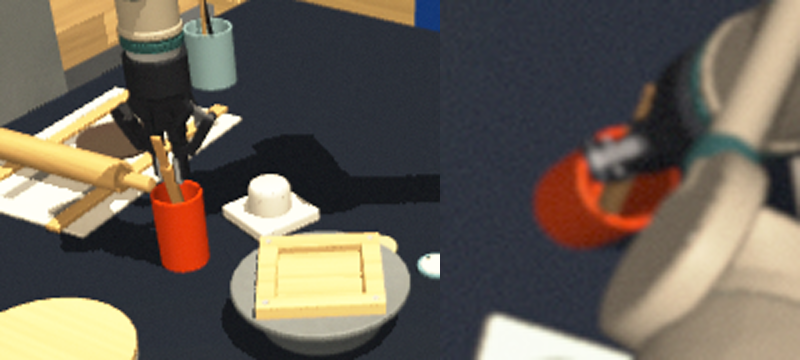

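Now release and lift straight up, then go look at the second wooden tool.

Request:
{"api": "jog_arm", "payload": {
  "targets": [
    [0.0,[0,0,-0.005],0],
    [0.035,[0,0,0],0],
    [0.035,[0,0,0],0],
    [0.035,[0,0,0.04],0],
    [0.035,[0,0,0.05],0],
    [0.035,[0,0,0.05],0],
    [0.035,[-0.015,0.057,0],0],
    [0.035,[-0.015,0.057,0],0],
    [0.035,[-0.015,0.057,0],0],
    [0.035,[-0.015,0.057,0],0]
  ]
}}

```text
clock: 32.3
position: [0.536, -0.1077, 0.2812]
ee_rot: [-0.108, 0.107, -0.699, 0.699]
contact_force: [0.1, 1.1, -0.7]
width: 0.0349
```

Request:
{"api": "jog_arm", "payload": {
  "targets": [
    [0.035,[0,0.06,0],0.02],
    [0.035,[0,0.06,0],0.02],
    [0.035,[0,0.06,0],0.02],
    [0.035,[0,0.06,-0.01],0.03],
    [0.035,[0,0.06,-0.02],0],
    [0.035,[0,0.02,-0.03],0],
    [0.035,[0,0.0,-0.02],0],
    [0.035,[0,0,0],0]
  ]
}}

```text
clock: 33.3
position: [0.5355, 0.21, 0.1996]
ee_rot: [-0.138, 0.141, -0.693, 0.693]
contact_force: [0.1, -1.2, 0.6]
width: 0.0347
```

```bash
python3 - <<'E'
from h import *
op('c24'); axis('wood_1')
E
```

```text
t 33.3 p [0.5355 0.21   0.1996] xyaw,zyaw [-157.3  -67.3] q [ 0.25  0.31  1.58 -0.    1.26  1.43] w 0.0347 F [ 0.1 -1.2  0.6]
wood_1 0.62 [272. 209.] len 0.193 ang 23.3 far [0.5917 0.2404] grip [0.531  0.2143]
```

View pics/c24.png

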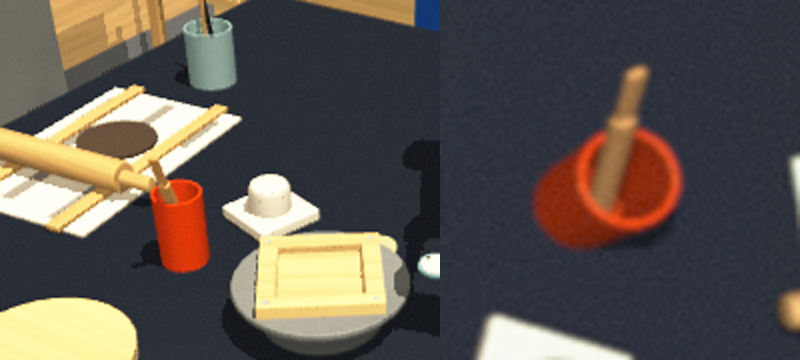

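View pics/_a.png

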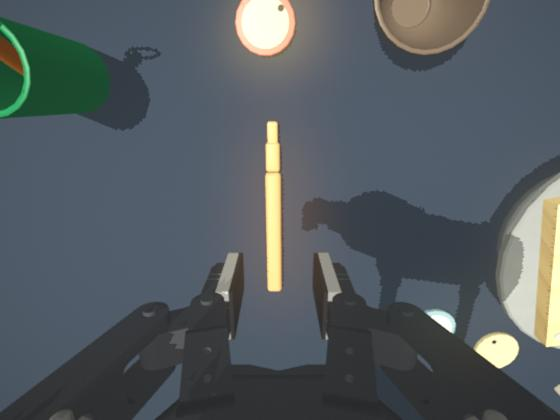

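Request:
{"api": "jog_arm", "payload": {
  "targets": [
    [0.035,[-0.0045,0.004,-0.05],0.01],
    [0.035,[0,0,-0.05],0],
    [0.035,[0,0,-0.05],0],
    [0.035,[0,0,-0.03],0],
    [0.035,[0,0,0],0],
    [0.035,[0,0,0],0]
  ],
  "force": 20
}}

```text
clock: 34.25
position: [0.534, 0.2142, 0.0228]
ee_rot: [0.144, -0.141, 0.693, -0.693]
contact_force: [0.4, 0.5, 0.7]
width: 0.0351
```

```bash
python3 - <<'E'
from h import *
st(); snap('wrist','w25')
E
```

```text
t 34.25 p [0.534  0.2142 0.0228] xyaw,zyaw [-156.8  -66.8] q [ 0.26  0.49  1.81 -0.    0.85  1.43] w 0.0351 F [0.4 0.5 0.7]
```

View pics/w25.png

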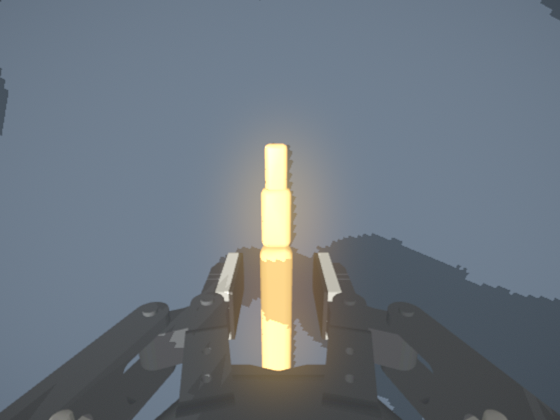

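Request:
{"api": "jog_arm", "payload": {
  "targets": [
    [0.035,[0,0,-0.003],0],
    [0.0,[0,0,0],0],
    [0.0,[0,0,0.0],0],
    [0.0,[0,0,0],0],
    [0.0,[0,0,0],0]
  ],
  "force": 20
}}

```text
clock: 34.92
position: [0.5327, 0.2141, 0.0189]
ee_rot: [0.143, -0.142, 0.693, -0.693]
contact_force: [-2.0, 0.1, 6.5]
width: 0.0155
```

Request:
{"api": "jog_arm", "payload": {
  "targets": [
    [0.0,[0,0,0.055],0],
    [0.0,[0,0,0.06],0],
    [0.0,[0,0,0.06],0],
    [0.0,[-0.007,0.0475,0],0],
    [0.0,[-0.007,0.0475,0],0],
    [0.0,[-0.007,0.0475,0],0],
    [0.0,[-0.007,0.0475,0],0],
    [0.0,[0,0,0],0],
    [0.0,[0,0,0],0]
  ]
}}

```text
clock: 36.05
position: [0.5039, 0.4036, 0.1925]
ee_rot: [-0.142, 0.143, -0.692, 0.693]
contact_force: [-0.4, 0.1, -0.5]
width: 0.0154
```

```bash
python3 - <<'E'
from h import *
tilt('c26')
E
```

```text
t 36.05 p [0.5039 0.4036 0.1925] xyaw,zyaw [-156.7  -66.7] q [ 0.57  0.41  1.43 -0.    1.3   1.73] w 0.0154 F [-0.4  0.1 -0.5]
```

View pics/c26.png

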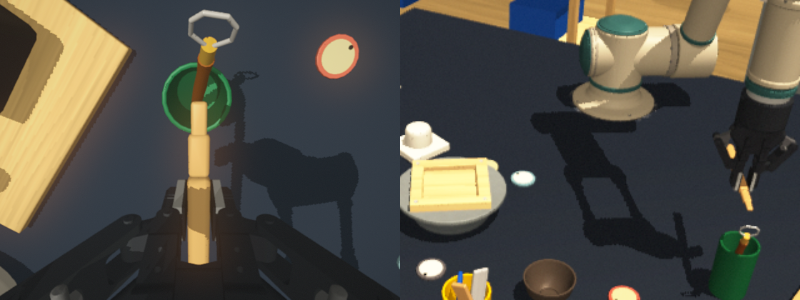

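Request:
{"api": "jog_arm", "payload": {
  "targets": [
    [0.0,[0,0,-0.05],0],
    [0.0,[0,0,-0.02],0],
    [0.0,[0,0,-0.008],0],
    [0.0,[0,0,-0.008],0],
    [0.0,[0,0,-0.008],0],
    [0.0,[0,0,0],0]
  ]
}}

```text
clock: 36.9
position: [0.5051, 0.4027, 0.1007]
ee_rot: [-0.143, 0.142, -0.692, 0.693]
contact_force: [-0.9, -2.9, 3.2]
width: 0.0154
```

Request:
{"api": "jog_arm", "payload": {
  "targets": [
    [0.0,[0,0,0.03],0],
    [0.0,[0,0,0.06],0],
    [0.0,[0,0,0.06],0],
    [0.0,[0,0,0],0],
    [0.0,[0,0,0],0]
  ]
}}

```text
clock: 37.52
position: [0.5045, 0.4033, 0.2494]
ee_rot: [0.142, -0.142, 0.693, -0.693]
contact_force: [0.1, -0.5, -0.3]
width: 0.0148
```

```bash
python3 - <<'E'
from h import *
tilt('c27'); tl('wood_1')
E
```

```text
t 37.52 p [0.5045 0.4033 0.2494] xyaw,zyaw [-156.8  -66.8] q [ 0.57  0.38  1.34 -0.    1.42  1.73] w 0.0148 F [ 0.1 -0.5 -0.3]
wrist 0.65 [274. 266.] c [0.509 0.406 0.251] u [0.76 0.32 0.56] tilt 34.2 z 0.175 0.375
scene 0.6 [139. 160.] c [ 0.636 -0.323  0.169] u [0.36 0.11 0.93] tilt 67.7 z 0.151 0.186
scene 0.55 [460. 187.] c [0.496 0.394 0.232] u [0.74 0.34 0.57] tilt 35.1 z 0.176 0.279
```

View pics/c27.png

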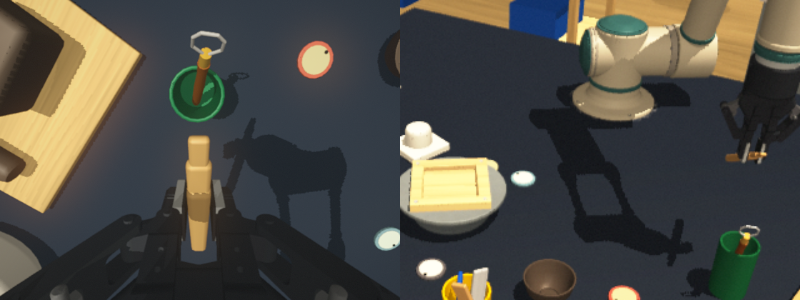

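Request:
{"api": "jog_arm", "payload": {
  "targets": [
    [0.0,[-0.0007,-0.0497,0],0.1765],
    [0.0,[-0.0007,-0.0497,0],0.1765],
    [0.0,[-0.0007,-0.0497,0],0.1765],
    [0.0,[-0.0007,-0.0497,0],0.1765],
    [0.0,[-0.0007,-0.0497,0],0.1765],
    [0.0,[-0.0007,-0.0497,0],0.1765],
    [0.0,[-0.0007,-0.0497,0],0.1765],
    [0.0,[-0.0007,-0.0497,0],0.1765],
    [0.0,[-0.0007,-0.0497,0],0.1765],
    [0.0,[-0.0007,-0.0497,0],0.1765]
  ],
  "force": 25
}}

```text
clock: 38.98
position: [0.4968, -0.0939, 0.2481]
ee_rot: [-0.626, 0.626, -0.329, 0.328]
contact_force: [0.8, 0.1, -0.0]
width: 0.0155
```

Request:
{"api": "jog_arm", "payload": {
  "targets": [
    [0.0,[-0.0007,-0.0497,0],0.1765],
    [0.0,[-0.0007,-0.0497,0],0.1765],
    [0.0,[-0.0007,-0.0497,0],0.1765],
    [0.0,[-0.0007,-0.0497,0],0.1765],
    [0.0,[-0.0007,-0.0497,0],0.1765],
    [0.0,[0,0,0],0],
    [0.0,[0,0,0],0]
  ]
}}

```text
clock: 39.85
position: [0.4934, -0.3403, 0.2478]
ee_rot: [0.707, -0.705, 0.033, -0.032]
contact_force: [0.4, 0.5, -0.8]
width: 0.015
```

```bash
python3 - <<'E'
from h import *
op('c28'); tl('wood_1')
E
```

```text
t 39.85 p [ 0.4934 -0.3403  0.2478] xyaw,zyaw [-5.3 84.7] q [-0.72  0.31  1.45  0.    1.38 -2.2 ] w 0.015 F [ 0.4  0.5 -0.8]
wrist 0.85 [295. 337.] c [ 0.617 -0.331  0.163] u [-0.73 -0.01  0.68] tilt 42.8 z 0.151 0.267
wrist 0.8 [278. 269.] c [ 0.488 -0.339  0.251] u [-0.82  0.07  0.57] tilt 34.4 z 0.175 0.375
scene 0.57 [151. 128.] c [ 0.553 -0.342  0.205] u [-0.81  0.07  0.59] tilt 35.9 z 0.165 0.244
```

View pics/c28.png

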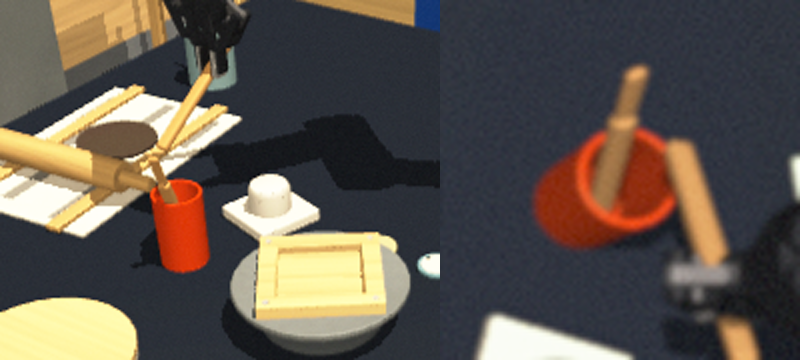

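Request:
{"api": "jog_arm", "payload": {
  "targets": [
    [0.0,[0,-0.002,-0.04],0],
    [0.0,[0,0,-0.035],0],
    [0.0,[0,0,0],0],
    [0.0,[0,0,0],0]
  ]
}}

```text
clock: 40.6
position: [0.4945, -0.3431, 0.1755]
ee_rot: [-0.706, 0.707, -0.031, 0.032]
contact_force: [-0.4, -0.9, -0.4]
width: 0.0155
```

```bash
python3 - <<'E'
from h import *
op('c29')
E
```

```text
t 40.6 p [ 0.4945 -0.3431  0.1755] xyaw,zyaw [-5.1 84.9] q [-0.72  0.36  1.56 -0.    1.21 -2.2 ] w 0.0155 F [-0.4 -0.9 -0.4]
```

View pics/c29.png

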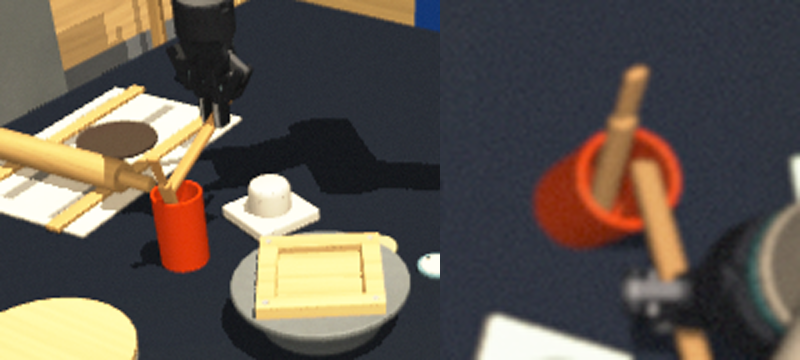

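Request:
{"api": "jog_arm", "payload": {
  "targets": [
    [0.0,[0,0,-0.008],0],
    [0.0,[0.01,-0.0008,0],0],
    [0.0,[0.01,-0.0008,0],0],
    [0.0,[0.01,-0.0008,0],0],
    [0.0,[0.01,-0.0008,0],0],
    [0.0,[0,0,0],0]
  ]
}}

```text
clock: 41.5
position: [0.5283, -0.3442, 0.1668]
ee_rot: [0.708, -0.705, 0.036, -0.027]
contact_force: [-13.2, 2.7, 12.5]
width: 0.0152
```

```bash
python3 - <<'E'
from h import *
op('c30'); tl('wood_1',.09)
E
```

```text
t 41.5 p [ 0.5283 -0.3442  0.1668] xyaw,zyaw [-5.1 84.9] q [-0.69  0.42  1.5  -0.01  1.24 -2.17] w 0.0152 F [-13.2   2.7  12.5]
wrist 0.55 [279. 255.] c [ 0.511 -0.343  0.179] u [-0.73  0.04  0.68] tilt 42.9 z 0.09 0.295
scene 0.65 [141. 159.] c [ 0.624 -0.319  0.145] u [0.32 0.11 0.94] tilt 70.4 z 0.098 0.187
scene 0.58 [152. 154.] c [ 0.559 -0.343  0.133] u [-0.7   0.01  0.71] tilt 45.3 z 0.107 0.159
```

View pics/c30.png

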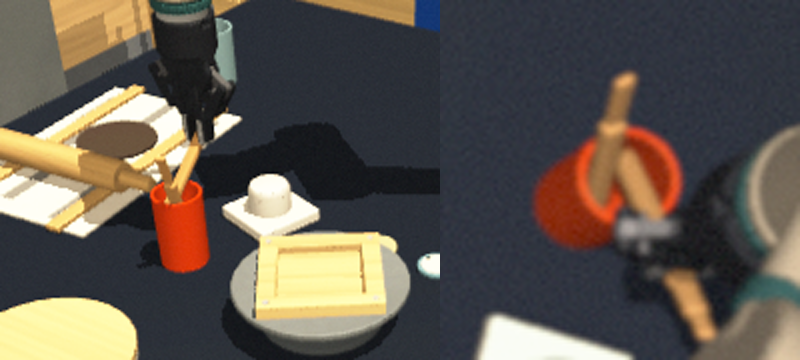

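Request:
{"api": "jog_arm", "payload": {
  "targets": [
    [0.0,[0,0,0.008],0],
    [0.0,[0.005,0,0.006],0],
    [0.0,[0.01,-0.0008,0.004],0],
    [0.0,[0.01,-0.0008,0.002],0],
    [0.0,[0,0,0],0]
  ]
}}

```text
clock: 42.38
position: [0.5608, -0.3478, 0.1858]
ee_rot: [-0.706, 0.706, -0.031, 0.032]
contact_force: [-0.9, 1.6, -0.9]
width: 0.0155
```

```bash
python3 - <<'E'
from h import *
op('c31'); tl('wood_1',.09)
E
```

```text
t 42.38 p [ 0.5608 -0.3478  0.1858] xyaw,zyaw [-5.1 84.9] q [-0.66  0.44  1.41  0.    1.29 -2.14] w 0.0155 F [-0.9  1.6 -0.9]
wrist 0.87 [275. 269.] c [ 0.527 -0.345  0.229] u [-0.38  0.02  0.92] tilt 67.5 z 0.179 0.312
wrist 0.62 [297. 238.] c [ 0.59  -0.326  0.104] u [-0.47 -0.08  0.88] tilt 61.6 z 0.09 0.18
```

View pics/c31.png

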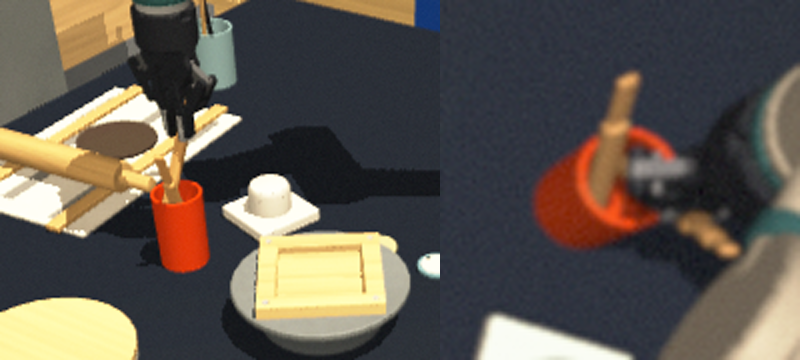

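Request:
{"api": "jog_arm", "payload": {
  "targets": [
    [0.0,[0.003,0,-0.012],0],
    [0.0,[0,0,-0.012],0],
    [0.0,[0,0,-0.01],0],
    [0.0,[0,0,0],0]
  ]
}}

```text
clock: 43.12
position: [0.5619, -0.3473, 0.1505]
ee_rot: [0.707, -0.706, 0.032, -0.032]
contact_force: [-0.1, 1.3, -2.3]
width: 0.0154
```

Request:
{"api": "jog_arm", "payload": {
  "targets": [
    [0.03,[0,0,0],0],
    [0.03,[0,0,0],0],
    [0.03,[0,0,0.04],0],
    [0.03,[0,0,0.05],0],
    [0.03,[-0.03,0,0.04],0],
    [0.085,[-0.06,0,0],0],
    [0.085,[-0.06,0,0],0],
    [0.085,[0,0,0],0]
  ]
}}

```text
clock: 44.12
position: [0.4084, -0.3474, 0.2831]
ee_rot: [-0.706, 0.707, -0.033, 0.033]
contact_force: [1.0, 0.1, -0.3]
width: 0.0821
```

```bash
python3 - <<'E'
from h import *
op('c32')
for r in silhouettes('mould','top')[:1]:
    ys,xs=np.nonzero(r['mask']);P=w('top',np.c_[xs,ys]);q=P[(P[:,2]>.010)&(P[:,2]<.028)]
    print('foot',len(q),cv2.minAreaRect(q[:,:2].astype(np.float32))); t=P[P[:,2]>.045]; print('hump',t[:,:2].mean(0),cv2.minEnclosingCircle(t[:,:2].astype(np.float32)))
E
```

```text
t 44.12 p [ 0.4084 -0.3474  0.2831] xyaw,zyaw [-5.4 84.6] q [-0.83  0.2   1.52 -0.    1.42 -2.31] w 0.0821 F [ 1.   0.1 -0.3]
foot 1062 ((0.44707223773002625, -0.3014814555644989), (0.1006675437092781, 0.09989327937364578), 70.80787658691406)
hump [ 0.44612477 -0.29535704] ((0.42816489934921265, -0.15513299405574799), 0.17669083178043365)
```

View pics/c32.png

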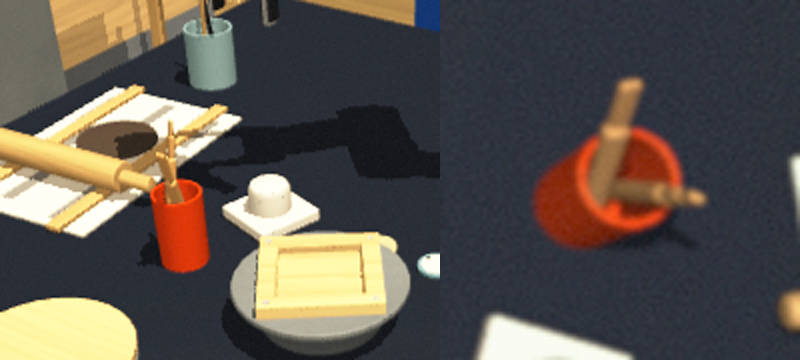

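View pics/_a.png

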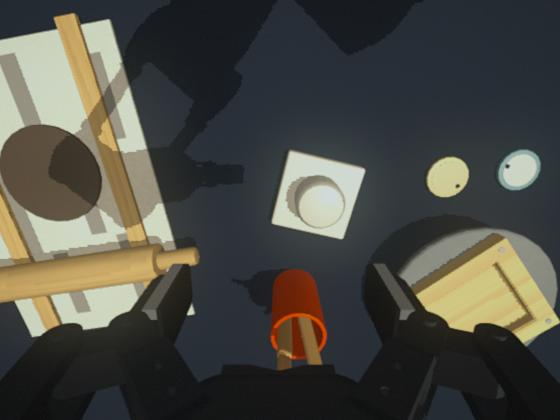

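Request:
{"api": "jog_arm", "payload": {
  "targets": [
    [0.085,[-0.02,0.04,0],0],
    [0.085,[0,0,0],0]
  ]
}}

```text
clock: 44.58
position: [0.3919, -0.3056, 0.282]
ee_rot: [0.707, -0.706, 0.031, -0.031]
contact_force: [-0.5, -0.2, 0.5]
width: 0.0847
```

```bash
python3 - <<'E'
from h import *
st();im,d=snap('wrist','w33')
for r in silhouettes('mould','wrist')[:1]:
    print(r['score'])
    ys,xs=np.nonzero(r['mask']);P=w('wrist',np.c_[xs,ys]);q=P[(P[:,2]>.008)&(P[:,2]<.026)]
    q=q[np.linalg.norm(q[:,:2]-[.447,-.3015],axis=1)<.085]
    print('foot',len(q),cv2.minAreaRect(q[:,:2].astype(np.float32)))
    t=P[(P[:,2]>.03)&(P[:,2]<.07)&(np.linalg.norm(P[:,:2]-[.447,-.3015],axis=1)<.06)]; print('hump',len(t),cv2.minEnclosingCircle(t[:,:2].astype(np.float32)),t[:,2].max()); t=t[t[:,2]>.054];print(cv2.minEnclosingCircle(t[:,:2].astype(np.float32)))
    ys,xs=np.nonzero(r['mask']);c=cv2.convexHull(np.c_[xs,ys].astype(np.int32));print(cv2.approxPolyDP(c,8,True).ravel(), w('wrist',cv2.approxPolyDP(c,8,True).reshape(-1,2),.018).round(4)[:,:2])
E
```

```text
t 44.58 p [ 0.3919 -0.3056  0.282 ] xyaw,zyaw [-5. 85.] q [-0.8   0.14  1.6   0.    1.4  -2.29] w 0.0847 F [-0.5 -0.2  0.5]
0.56
foot 3455 ((0.44937822222709656, -0.30278050899505615), (0.09918515384197235, 0.09991941601037979), 70.89582824707031)
hump 1973 ((0.4494993984699249, -0.30242210626602173), 0.030296167358756065) 0.06391521824091906
((0.4494495391845703, -0.3028299808502197), 0.02905414253473282)
[330 184 310 252 241 237 257 167] [[ 0.4169 -0.2419]
 [ 0.5105 -0.2728]
 [ 0.4799 -0.3643]
 [ 0.3869 -0.3325]]
```

Request:
{"api": "jog_arm", "payload": {
  "targets": [
    [0.085,[0.03,0.0015,-0.02],0],
    [0.085,[0.0275,0.0013,-0.04],0],
    [0.085,[0,0,-0.06],0],
    [0.085,[0,0,-0.05],0],
    [0.085,[0,0,-0.04],0],
    [0.085,[0,0,-0.02],0],
    [0.085,[0,0,0],0],
    [0.085,[0,0,0],0]
  ]
}}

```text
clock: 45.68
position: [0.4506, -0.306, 0.0526]
ee_rot: [-0.706, 0.707, -0.031, 0.032]
contact_force: [0.1, -0.2, 0.6]
width: 0.0848
```

```bash
python3 - <<'E'
from h import *
st();im,d=snap('wrist','w34')
E
```

```text
t 45.67 p [ 0.4506 -0.306   0.0526] xyaw,zyaw [-5.2 84.8] q [-0.72  0.41  1.85  0.    0.88 -2.2 ] w 0.0848 F [ 0.1 -0.2  0.6]
```

View pics/w34.png

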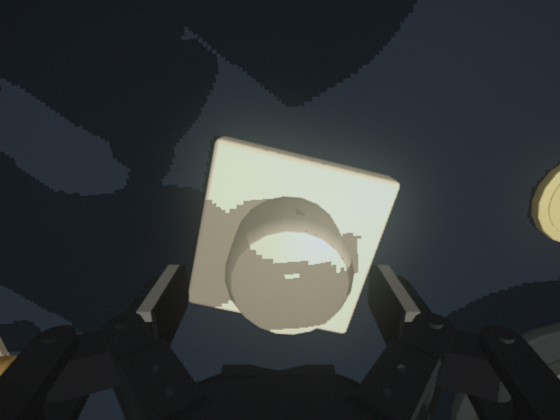

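Request:
{"api": "jog_arm", "payload": {
  "targets": [
    [0.085,[-0.001,0.003,-0.012],0],
    [0.085,[0,0,0],0],
    [0.0,[0,0,0],0],
    [0.0,[0,0,0],0],
    [0.0,[0,0,0],0],
    [0.0,[0,0,0],0]
  ],
  "force": 50
}}

```text
clock: 46.48
position: [0.4486, -0.3019, 0.0408]
ee_rot: [-0.706, 0.706, -0.032, 0.032]
contact_force: [-0.5, 1.6, 5.2]
width: 0.0584
```

```bash
python3 - <<'E'
from h import *
st();st();im,d=snap('wrist','w35');st()
E
```

```text
t 46.48 p [ 0.4486 -0.3019  0.0408] xyaw,zyaw [-5.2 84.8] q [-0.72  0.42  1.87  0.    0.85 -2.2 ] w 0.0584 F [-0.5  1.6  5.2]
t 46.48 p [ 0.4486 -0.3019  0.0408] xyaw,zyaw [-5.2 84.8] q [-0.72  0.42  1.87  0.    0.85 -2.2 ] w 0.0584 F [-0.5  1.6  5.2]
t 46.52 p [ 0.4486 -0.302   0.0408] xyaw,zyaw [-5.2 84.8] q [-0.72  0.42  1.87  0.    0.85 -2.2 ] w 0.0581 F [-0.5  1.3  5.9]
```

View pics/w35.png

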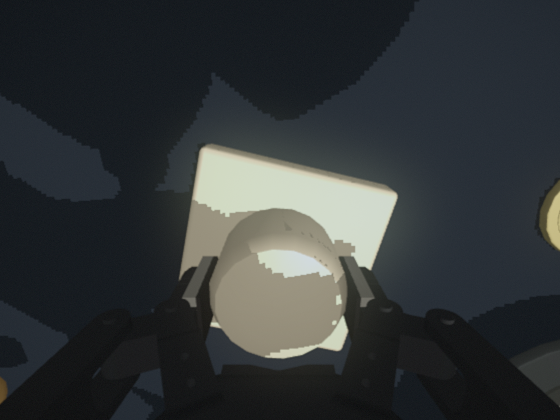

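Request:
{"api": "jog_arm", "payload": {
  "targets": [
    [0.0,[0,0,0.03],0],
    [0.0,[0,0,0.04],0],
    [0.0,[0,0,0.04],0],
    [0.0,[0.026,0.0315,0],-0.108],
    [0.0,[0.026,0.0315,0],-0.108],
    [0.0,[0.026,0.0315,0],-0.108],
    [0.0,[0.026,0.0315,0],-0.108],
    [0.0,[0.026,0.0315,0],-0.108],
    [0.0,[0.025,0.032,0],-0.106],
    [0.0,[0,0,0],0]
  ]
}}

```text
clock: 47.78
position: [0.6045, -0.11, 0.1488]
ee_rot: [0.66, -0.66, 0.254, -0.253]
contact_force: [-0.5, -0.6, -3.5]
width: 0.0583
```

Request:
{"api": "jog_arm", "payload": {
  "targets": [
    [0.0,[0,0,0],0],
    [0.0,[0,0,0],0]
  ]
}}

```text
clock: 48.02
position: [0.6025, -0.1132, 0.1496]
ee_rot: [-0.659, 0.66, -0.255, 0.254]
contact_force: [-0.5, -0.2, -4.0]
width: 0.0583
```

```bash
cat >> h.py <<'E'
def mo():
    s=manip.get_state();p=s['position']
    st(); im,d=snap('wrist','_a')
    r=silhouettes('mould','wrist')[0]; ys,xs=np.nonzero(r['mask']);P=w('wrist',np.c_[xs,ys])
    print(r['score'],np.percentile(P[:,2],[2,20,50,80]).round(4))
    zf=p[2]-.0415+.018
    q=P[(abs(P[:,2]-zf)<.006)&(np.linalg.norm(P[:,:2]-p[:2],axis=1)<.09)]
    print('zfoot',zf,len(q),cv2.minAreaRect(q[:,:2].astype(np.float32)))
    h=np.c_[xs,ys][(np.linalg.norm(P[:,:2]-p[:2],axis=1)<.09)];c=cv2.convexHull(h.astype(np.int32));a=cv2.approxPolyDP(c,8,True).reshape(-1,2);Q=w('wrist',a,zf)[:,:2];print(a.tolist(),Q.round(4).tolist())
    top=P[(abs(P[:,2]-zf)<.004)][:,:2]
E
python3 - <<'E'
from h import *
mo()
E
```

```text
t 48.02 p [ 0.6025 -0.1132  0.1496] xyaw,zyaw [-42.2  47.8] q [-0.3   0.4   1.57 -0.    1.17 -1.13] w 0.0583 F [-0.5 -0.2 -4. ]
0.66 [0.1238 0.128  0.1382 0.1692]
zfoot 0.1261056272102023 14680 ((0.6019306182861328, -0.11286182701587677), (0.0997336208820343, 0.10002890974283218), 34.387168884277344)
[[395, 194], [339, 349], [247, 351], [210, 325], [179, 275], [209, 144]] [[0.6149, -0.0453], [0.6702, -0.1255], [0.6348, -0.1666], [0.6073, -0.1696], [0.5735, -0.1586], [0.5357, -0.0961]]
```

View pics/_a.png

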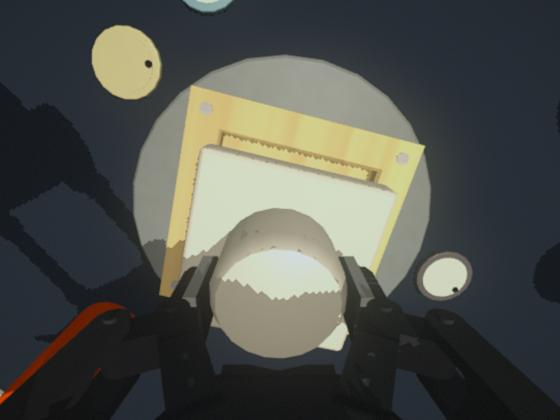

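```bash
python3 - <<'E'
from h import *
ys,xs=np.mgrid[0:420,0:560];P=w('wrist',np.c_[xs.ravel(),ys.ravel()])
m=(abs(P[:,2]-.073)<.006)&(np.linalg.norm(P[:,:2]-[.603,-.1126],axis=1)<.112);q=P[m][:,:2]
print(len(q),np.median(P[m][:,2]))
print(w('wrist',[[192,87],[423,147],[161,294]],.073).round(4))
from scipy.optimize import minimize
# fit: square side .150 at angle a: quantile of extents on far sides
for a in np.radians(np.arange(31,38,.5)):
    u=np.array([np.cos(a),np.sin(a)]);v=np.array([-u[1],u[0]])
    e=[]
    for d in(u,-u,v,-v):
        s=q@d; e.append((np.percentile(s,99.8),(s>s.max()-.002).sum()))
    print(np.degrees(a),[(round(x[0],4),int(x[1])) for x in e])
r=cv2.minAreaRect(q.astype(np.float32));print(r)
E
```

```text
13202 0.07448325174546053
[[ 0.5019 -0.0917  0.073 ]
 [ 0.6262 -0.0084  0.073 ]
 [ 0.5855 -0.2153  0.073 ]]
31.0 [(np.float64(0.5356), 63), (np.float64(-0.3831), 120), (np.float64(-0.3298), 119), (np.float64(0.4837), 23)]
31.5 [(np.float64(0.5319), 73), (np.float64(-0.3801), 132), (np.float64(-0.3344), 142), (np.float64(0.4871), 22)]
32.0 [(np.float64(0.5283), 96), (np.float64(-0.377), 163), (np.float64(-0.3389), 178), (np.float64(0.4906), 22)]
32.5 [(np.float64(0.5247), 133), (np.float64(-0.3739), 201), (np.float64(-0.3433), 241), (np.float64(0.4939), 22)]
33.0 [(np.float64(0.521), 214), (np.float64(-0.3707), 290), (np.float64(-0.3477), 391), (np.float64(0.4973), 22)]
33.5 [(np.float64(0.5174), 302), (np.float64(-0.3674), 455), (np.float64(-0.3521), 653), (np.float64(0.5007), 24)]
34.0 [(np.float64(0.5139), 287), (np.float64(-0.3638), 521), (np.float64(-0.356), 757), (np.float64(0.504), 25)]
34.5 [(np.float64(0.5104), 235), (np.float64(-0.3598), 323), (np.float64(-0.3594), 517), (np.float64(0.5072), 12)]
35.0 [(np.float64(0.5071), 173), (np.float64(-0.3555), 176), (np.float64(-0.3627), 319), (np.float64(0.5104), 3)]
35.5 [(np.float64(0.5038), 124), (np.float64(-0.3512), 124), (np.float64(-0.3659), 230), (np.float64(0.5135), 3)]
36.0 [(np.float64(0.5004), 103), (np.float64(-0.3468), 93), (np.float64(-0.3691), 181), (np.float64(0.5166), 3)]
36.5 [(np.float64(0.4971), 89), (np.float64(-0.3424), 74), (np.float64(-0.3723), 149), (np.float64(0.5196), 3)]
37.0 [(np.float64(0.4936), 78), (np.float64(-0.3379), 61), (np.float64(-0.3753), 126), (np.float64(0.5226), 3)]
37.5 [(np.float64(0.4901), 73), (np.float64(-0.3334), 56), (np.float64(-0.3784), 113), (np.float64(0.5256), 3)]
((0.6049904823303223, -0.1120668277144432), (0.1508965790271759, 0.15036003291606903), 33.84153747558594)
```

Request:
{"api": "jog_arm", "payload": {
  "targets": [
    [0.0,[0.002,0.0008,-0.02],-0.009],
    [0.0,[0,0,-0.012],0],
    [0.0,[0,0,0],0],
    [0.0,[0,0,-0.004],0],
    [0.0,[0,0,-0.003],0],
    [0.0,[0,0,0],0]
  ]
}}

```text
clock: 48.88
position: [0.6053, -0.1116, 0.1111]
ee_rot: [0.659, -0.659, 0.257, -0.257]
contact_force: [-0.0, -0.3, -4.5]
width: 0.0583
```

Request:
{"api": "jog_arm", "payload": {
  "targets": [
    [0.0,[0,0,-0.003],0],
    [0.0,[0,0,-0.003],0],
    [0.0,[0,0,-0.002],0],
    [0.0,[0,0,-0.002],0],
    [0.0,[0,0,0],0]
  ]
}}

```text
clock: 49.5
position: [0.6053, -0.1116, 0.1018]
ee_rot: [0.659, -0.659, 0.257, -0.258]
contact_force: [-1.0, 0.4, 3.5]
width: 0.0582
```

Request:
{"api": "jog_arm", "payload": {
  "targets": [
    [0.085,[0,0,0],0],
    [0.085,[0,0,0],0],
    [0.085,[0,0,0.05],0],
    [0.085,[0,0,0.05],0],
    [0.085,[-0.05,0,0],0.14],
    [0.085,[-0.03,0,0],0.14],
    [0.085,[0,0,0],0.14],
    [0.085,[0,0,0],0.14],
    [0.085,[0,0,0],0.14],
    [0.085,[0,0,0],0.14]
  ]
}}

```text
clock: 50.75
position: [0.5256, -0.1118, 0.2012]
ee_rot: [-0.706, 0.706, 0.035, -0.035]
contact_force: [-0.1, 0.1, 0.1]
width: 0.0854
```

```bash
cat >> h.py <<'E'
def seat():
    st(); im,d=snap('wrist','_a')
    r=silhouettes('mould','wrist')[0]; ys,xs=np.nonzero(r['mask']);P=w('wrist',np.c_[xs,ys])
    C=np.array([.604,-.1122])
    q=P[(abs(P[:,2]-.079)<.007)&(np.linalg.norm(P[:,:2]-C,axis=1)<.08)]
    print(r['score'],'foot',len(q),np.median(q[:,2]),cv2.minAreaRect(q[:,:2].astype(np.float32)))
    A=np.c_[q[:,:2]-C,np.ones(len(q))];s=np.linalg.lstsq(A,q[:,2],rcond=None)[0];print('slope deg',np.degrees(s[:2]),s[2])
    t=P[(P[:,2]>.108)&(P[:,2]<.13)&(np.linalg.norm(P[:,:2]-C,axis=1)<.06)];print('hump',cv2.minEnclosingCircle(t[:,:2].astype(np.float32)),np.percentile(t[:,2],98))
E
python3 - <<'E'
from h import *
seat()
E
```

```text
t 50.75 p [ 0.5256 -0.1118  0.2012] xyaw,zyaw [ 5.7 95.7] q [-0.34  0.25  1.66  0.    1.23 -2.01] w 0.0854 F [-0.1  0.1  0.1]
0.73 foot 6282 0.08025384896734607 ((0.6083073616027832, -0.10965143144130707), (0.11389386653900146, 0.10500797629356384), 34.359004974365234)
slope deg [0.45328812 0.16065528] 0.08013586906851704
hump ((0.604901134967804, -0.11107784509658813), 0.030162176117300987) 0.12326369630594086
```

View pics/_a.png

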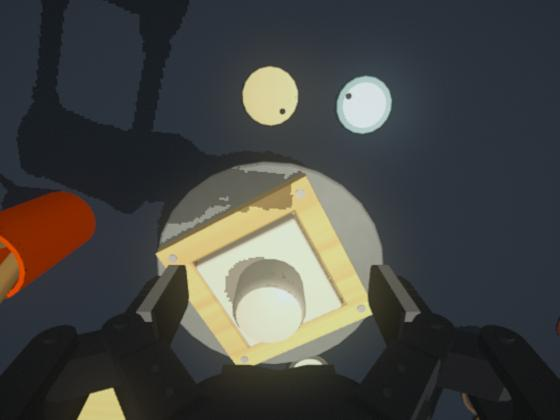

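Request:
{"api": "jog_arm", "payload": {
  "targets": [
    [0.085,[0.04,0,0],0.14],
    [0.085,[0.039,0.0005,0],0.14],
    [0.085,[0,0,-0.04],0.14],
    [0.085,[0,0,-0.04],0],
    [0.085,[0,0,-0.016],0],
    [0.085,[0,0,0],0],
    [0.0,[0,0,0],0],
    [0.0,[0,0,0],0],
    [0.0,[0,0,0],0],
    [0.0,[0,0,0],0]
  ],
  "force": 50
}}

```text
clock: 52.1
position: [0.6055, -0.1114, 0.1075]
ee_rot: [-0.683, 0.684, 0.181, -0.179]
contact_force: [0.1, 0.4, 6.5]
width: 0.0581
```

Request:
{"api": "jog_arm", "payload": {
  "targets": [
    [0.0,[0,0,0],-0.05],
    [0.0,[0,0,0],-0.1],
    [0.0,[0,0,0],-0.15],
    [0.0,[0,0,0],-0.15],
    [0.0,[0,0,0],-0.15],
    [0.0,[0,0,0],-0.15],
    [0.0,[0,0,0],-0.15],
    [0.0,[0,0,0],-0.1],
    [0.0,[0,0,0],-0.05],
    [0.0,[0,0,0],0]
  ]
}}

```text
clock: 53.35
position: [0.6055, -0.1127, 0.1075]
ee_rot: [-0.681, 0.683, -0.185, 0.189]
contact_force: [-0.8, -2.1, 6.5]
width: 0.0584
```

```bash
python3 - <<'E'
from h import *
seat(); snap('top','t40')
ys,xs=np.mgrid[0:420,0:560];P=w('top',np.c_[xs.ravel(),ys.ravel()])
m=(abs(P[:,0]-.6)<.13)&(abs(P[:,1]+.11)<.13)&(P[:,2]>.068)&(P[:,2]<.079);print(cv2.minAreaRect(P[m][:,:2].astype(np.float32)))
E
```

```text
t 53.35 p [ 0.6055 -0.1127  0.1075] xyaw,zyaw [-30.7  59.3] q [-0.3   0.44  1.62 -0.    1.08 -1.33] w 0.0584 F [-0.8 -2.1  6.5]
0.82 foot 14270 0.08019501144275981 ((0.6124725937843323, -0.11696386337280273), (0.10207979381084442, 0.11734487861394882), 63.694602966308594)
slope deg [ 0.46915187 -0.14711251] 0.0802868178783493
hump ((0.6025376319885254, -0.11465273052453995), 0.033328354358673096) 0.12310102581365284
((0.6033341884613037, -0.11272771656513214), (0.15044091641902924, 0.15022988617420197), 64.56012725830078)
```

View pics/_a.png

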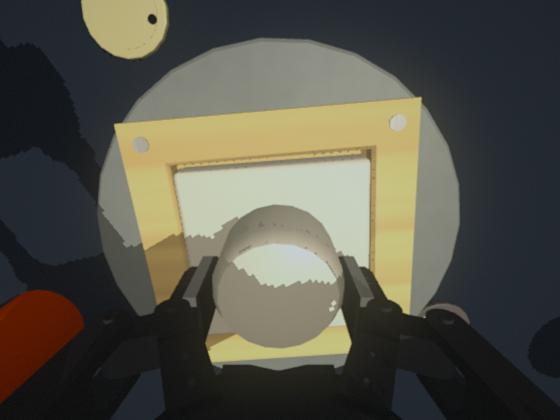

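Request:
{"api": "jog_arm", "payload": {
  "targets": [
    [0.0,[0,0,0],-0.1],
    [0.0,[0,0,0],-0.15],
    [0.0,[0,0,0],-0.15],
    [0.0,[0,0,0],-0.15],
    [0.0,[0,0,0],-0.15],
    [0.0,[0,0,0],-0.15],
    [0.0,[0,0,0],-0.15],
    [0.0,[0,0,0],-0.15],
    [0.0,[0,0,0],-0.15],
    [0.0,[0,0,0],-0.15]
  ]
}}

```text
clock: 54.75
position: [0.6042, -0.1128, 0.1075]
ee_rot: [-0.385, 0.386, -0.592, 0.594]
contact_force: [-2.6, -3.3, 9.1]
width: 0.0581
```

Request:
{"api": "jog_arm", "payload": {
  "targets": [
    [0.0,[0,0,0],-0.15],
    [0.0,[0,0,0],-0.15],
    [0.0,[0,0,0],-0.15],
    [0.0,[0,0,0],-0.15],
    [0.0,[0,0,0],-0.15],
    [0.0,[0,0,0],-0.15],
    [0.0,[0,0,0],-0.15],
    [0.0,[0,0,0],-0.15],
    [0.0,[0,0,0],-0.15],
    [0.0,[0,0,0],-0.15]
  ]
}}

```text
clock: 56.0
position: [0.6038, -0.1119, 0.1075]
ee_rot: [0.122, -0.123, -0.696, 0.697]
contact_force: [-4.7, -0.3, 8.3]
width: 0.0578
```

Request:
{"api": "jog_arm", "payload": {
  "targets": [
    [0.0,[0,0,0],-0.15],
    [0.0,[0,0,0],-0.15],
    [0.0,[0,0,0],-0.1],
    [0.0,[0,0,0],-0.05],
    [0.0,[0,0,0],0],
    [0.0,[0,0,0],0]
  ]
}}

```text
clock: 56.75
position: [0.6042, -0.1117, 0.1075]
ee_rot: [0.273, -0.274, -0.652, 0.652]
contact_force: [-3.4, -1.6, 7.4]
width: 0.0578
```

```bash
cat >> h.py <<'E'
def wh():
    seat(); snap('top','_t')
    ys,xs=np.mgrid[0:420,0:560];P=w('top',np.c_[xs.ravel(),ys.ravel()])
    m=(abs(P[:,0]-.6)<.13)&(abs(P[:,1]+.11)<.13)&(P[:,2]>.068)&(P[:,2]<.079);print('wheel',cv2.minAreaRect(P[m][:,:2].astype(np.float32)))
E
python3 - <<'E'
from h import *
wh()
E
```

```text
t 56.75 p [ 0.6042 -0.1117  0.1075] xyaw,zyaw [ 134.5 -135.5] q [-0.3   0.44  1.62 -0.    1.08  2.07] w 0.0578 F [-3.4 -1.6  7.4]
0.81 foot 14178 0.08026635705320756 ((0.5987730622291565, -0.10604383051395416), (0.10380709171295166, 0.11678534001111984), 48.895774841308594)
slope deg [-0.46915435  0.45000384] 0.08046559542568278
hump ((0.6044492721557617, -0.11109287291765213), 0.03106244094669819) 0.12319620060005665
wheel ((0.5952954292297363, -0.11052034795284271), (0.20101605355739594, 0.11150428652763367), 76.7193374633789)
```

View pics/_a.png

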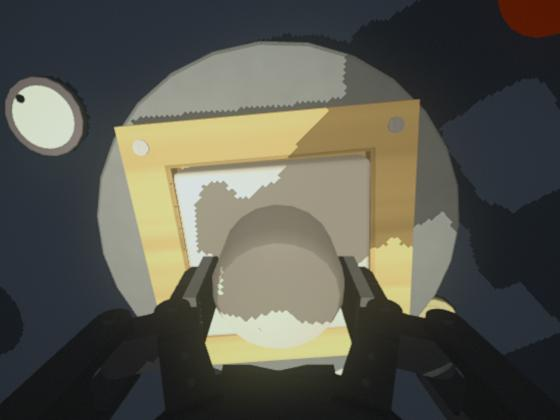

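Request:
{"api": "jog_arm", "payload": {
  "targets": [
    [0.085,[0,0,0],0],
    [0.085,[0,0,0],0],
    [0.085,[0,0,0.05],0],
    [0.085,[0,0,0],0.15],
    [0.085,[0,0,0],0.17],
    [0.085,[0,0,0],0.17],
    [0.085,[0,0,0],0.17],
    [0.085,[0,0,0],0.17],
    [0.085,[0,0,0],0.17],
    [0.085,[0,0,0],0.17]
  ]
}}

```text
clock: 58.15
position: [0.6045, -0.1111, 0.1549]
ee_rot: [-0.134, 0.134, -0.694, 0.694]
contact_force: [-0.2, 0.2, 0.1]
width: 0.0851
```

Request:
{"api": "jog_arm", "payload": {
  "targets": [
    [0.085,[0,0,0],0.17],
    [0.085,[0,0,0],0.17],
    [0.085,[0,0,0],0.17],
    [0.085,[0,0,0],0.17],
    [0.085,[0,0,0],0.17],
    [0.085,[0,0,0],0.17],
    [0.085,[0,0,0],0.17],
    [0.085,[0,0,0],0.17],
    [0.085,[0,0,0],0.17],
    [0.085,[0,0,0],0.15]
  ]
}}

```text
clock: 59.4
position: [0.6045, -0.1111, 0.1549]
ee_rot: [0.606, -0.606, 0.364, -0.364]
contact_force: [0.6, -0.4, -0.3]
width: 0.0849
```

Request:
{"api": "jog_arm", "payload": {
  "targets": [
    [0.085,[0,0,-0.03],0],
    [0.085,[0,0,-0.02],0],
    [0.085,[0,0,0],0],
    [0.0,[0,0,0],0],
    [0.0,[0,0,0],0],
    [0.0,[0,0,0],0],
    [0.0,[0,0,0],0]
  ]
}}

```text
clock: 60.28
position: [0.6052, -0.1115, 0.1067]
ee_rot: [0.606, -0.605, 0.364, -0.366]
contact_force: [0.2, 0.7, 6.3]
width: 0.0579
```

```bash
python3 - <<'E'
from h import *
wh()
E
```

```text
t 60.27 p [ 0.6052 -0.1115  0.1067] xyaw,zyaw [-62.2  27.8] q [-0.3   0.44  1.62 -0.    1.08 -0.78] w 0.0579 F [0.2 0.7 6.3]
0.8 foot 14341 0.08015706845083509 ((0.6107584238052368, -0.11815880239009857), (0.10296282917261124, 0.11669283360242844), 49.004844665527344)
slope deg [ 0.25575149 -0.15253   ] 0.08016999851099396
hump ((0.6053515672683716, -0.11134544014930725), 0.030043596401810646) 0.12305191655534775
wheel ((0.6032570600509644, -0.11272719502449036), (0.1502215564250946, 0.1504533588886261), 49.56637191772461)
```

View pics/_a.png

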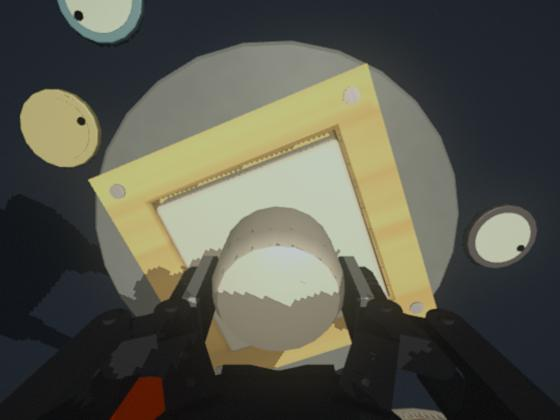

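Request:
{"api": "jog_arm", "payload": {
  "targets": [
    [0.0,[0,0,0],-0.08],
    [0.0,[0,0,0],-0.15],
    [0.0,[0,0,0],-0.15],
    [0.0,[0,0,0],-0.15],
    [0.0,[0,0,0],-0.15],
    [0.0,[0,0,0],-0.15],
    [0.0,[0,0,0],-0.15],
    [0.0,[0,0,0],-0.15],
    [0.0,[0,0,0],-0.15],
    [0.0,[0,0,0],-0.15]
  ]
}}

```text
clock: 61.68
position: [0.6049, -0.1126, 0.1067]
ee_rot: [-0.217, 0.216, -0.672, 0.674]
contact_force: [-1.7, -3.9, 6.3]
width: 0.0582
```

Request:
{"api": "jog_arm", "payload": {
  "targets": [
    [0.0,[0,0,0],-0.15],
    [0.0,[0,0,0],-0.15],
    [0.0,[0,0,0],-0.15],
    [0.0,[0,0,0],-0.15],
    [0.0,[0,0,0],-0.15],
    [0.0,[0,0,0],-0.15],
    [0.0,[0,0,0],-0.15],
    [0.0,[0,0,0],-0.1],
    [0.0,[0,0,0],-0.05],
    [0.0,[0,0,0],0]
  ]
}}

```text
clock: 62.92
position: [0.6043, -0.1125, 0.1067]
ee_rot: [0.2, -0.201, -0.677, 0.679]
contact_force: [-3.6, -3.3, 6.7]
width: 0.0579
```

```bash
python3 - <<'E'
from h import *
wh()
E
```

```text
t 62.92 p [ 0.6043 -0.1125  0.1067] xyaw,zyaw [ 147.1 -122.9] q [-0.3   0.44  1.62 -0.    1.08  1.85] w 0.0579 F [-3.6 -3.3  6.7]
0.87 foot 14300 0.08024741459645891 ((0.5965571999549866, -0.10915130376815796), (0.10264496505260468, 0.11639609187841415), 78.35114288330078)
slope deg [-0.32003164  0.17575986] 0.08032152140465006
hump ((0.6099910140037537, -0.11991959065198898), 0.0393463671207428) 0.12315894127384555
wheel ((0.6029863357543945, -0.11285560578107834), (0.15017373859882355, 0.1504792720079422), 79.46409606933594)
```

View pics/_a.png

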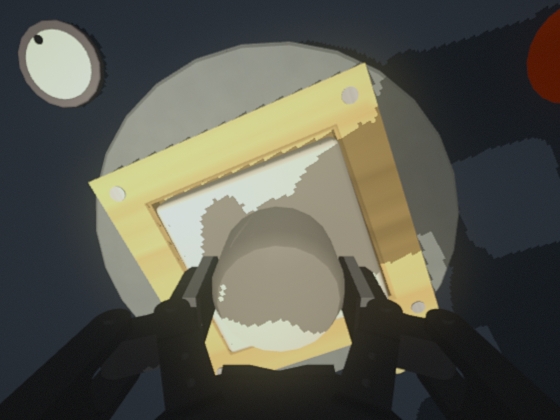

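Request:
{"api": "jog_arm", "payload": {
  "targets": [
    [0.085,[0,0,0],0],
    [0.085,[0,0,0],0],
    [0.085,[0,0,0.05],0],
    [0.085,[0,0,0.06],0],
    [0.085,[-0.04,-0.02,0.03],0.1],
    [0.085,[-0.055,-0.02,0],0.1],
    [0.085,[-0.055,-0.02,0],0.1],
    [0.085,[-0.055,-0.02,0],0],
    [0.085,[-0.03,0,0],0],
    [0.085,[0,0,0],0]
  ]
}}

```text
clock: 64.32
position: [0.3676, -0.1908, 0.2452]
ee_rot: [-0.097, 0.097, 0.7, -0.7]
contact_force: [0.7, -0.6, 0.8]
width: 0.0847
```

```bash
python3 - <<'E'
from h import *
st(); a,_=snap('scene','s50'); b,_=snap('top','t50')
for cam in['scene','top']:
  for n in['wood_1','loop_1']:
    for r in silhouettes(n,cam):
        if r['score']<.3: continue
        ys,xs=np.nonzero(r['mask']);P=w(cam,np.c_[xs,ys]);print(cam,n,round(r['score'],2),np.round(r['position']),np.percentile(P[:,2],[2,98]).round(3),np.median(P,0).round(3))
r=silhouettes('mould','top')[0];ys,xs=np.nonzero(r['mask']);P=w('top',np.c_[xs,ys]);q=P[(abs(P[:,2]-.079)<.006)];print('foot',r['score'],np.median(q[:,2]),cv2.minAreaRect(q[:,:2].astype(np.float32)))
A=np.c_[q[:,:2]-[.603,-.1126],np.ones(len(q))];s=np.linalg.lstsq(A,q[:,2],rcond=None)[0];print(np.degrees(s[:2]),s[2])
cv2.imwrite('pics/zz.png',np.hstack([cv2.resize(b[160:290,80:280],(400,260),interpolation=2),cv2.resize(b[160:290,270:470],(400,260),interpolation=2)])[:,:,::-1])
for n in ['disc_1','bowl']:
    print(n,[(round(x['score'],2),w('top',x['position'])[0].round(3)) for x in spot_in(n,'top') if x['score']>.5])
E
```

```text
t 64.33 p [ 0.3676 -0.1908  0.2452] xyaw,zyaw [ 164.2 -105.8] q [-0.65  0.03  1.82  0.    1.29  1.2 ] w 0.0847 F [ 0.7 -0.6  0.8]
scene wood_1 0.6 [151. 152.] [0.104 0.186] [ 0.566 -0.339  0.143]
scene wood_1 0.53 [142. 163.] [0.057 0.185] [ 0.618 -0.319  0.134]
scene loop_1 0.6 [151. 150.] [0.002 0.183] [ 0.565 -0.34   0.14 ]
scene loop_1 0.44 [452. 253.] [0.047 0.173] [0.593 0.433 0.137]
top wood_1 0.69 [429. 197.] [0.065 0.187] [ 0.607 -0.323  0.129]
top loop_1 0.8 [104. 224.] [0.005 0.169] [0.573 0.428 0.105]
foot 0.86 0.07936126868404125 ((0.6038536429405212, -0.11359966546297073), (0.10056565701961517, 0.10259166359901428), 78.11760711669922)
[-0.06023116 -0.0930701 ] 0.07935686798469335
disc_1 [(0.63, array([ 0.771, -0.047,  0.011])), (0.61, array([0.669, 0.275, 0.006])), (0.58, array([ 0.436, -0.032,  0.004])), (0.55, array([ 0.439, -0.123,  0.009]))]
bowl [(0.7, array([ 0.548, -0.099,  0.077])), (0.61, array([0.734, 0.173, 0.003]))]
```

View pics/s50.png

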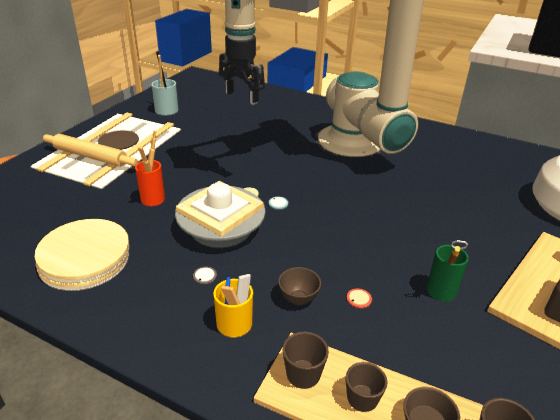

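View pics/zz.png

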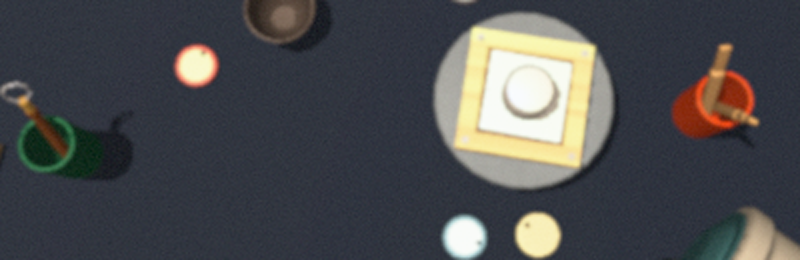

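```bash
python3 -c "
from rig import *
print(sign_off())"
```

```text
the job is handed in; nothing more can be done
None
```

The job is done and handed in at about 64 s of the 210 s allowed. Only three tools were present: nothing lay across the wheel at the start, so loop_2 was absent.

- **Tools:** loop_1 stands in the green pot and both wooden tools stand in the orange one, handle ends down. In the last pictures the wooden tips were at about 0.186 m and the loop tip at about 0.17 m. That fits tools leaning with their butts on the pot floor.
- **How I stood them up:** the gripper only points down, so I tipped each tool against the green pot's rim, put its butt in the pot and pushed it steeper against the inside wall.
- **Mould:** it is seated flat in the recess. The foot top measured 0.0794 m against 0.079 m expected, with about 0.1° of slope.
- **Wheel:** I turned it clockwise by the hump in two grips, about 254° and then 150°, roughly 404° in all. The adaptor angles in the pictures agreed with this to within about 1°. The mould stayed seated throughout.
- **Bowl and discs:** I never touched them, and they look unmoved in the last pictures. The network's positions for the bowl and discs shifted by up to about 14 mm between readings; I took this as detection scatter.

**What went wrong on the way:**
- I tried to swing loop_1 down by loosening the grip, which dropped it onto the table twice, from under 15 cm.
- The first grasp on one wooden tool slid off and I repeated it.
- While I tilted loop_1, the wrist force briefly reached about 32 N when its butt met the table. The limit is 120 N.

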